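# Clamp a tight jar, unscrew its cap and hold the cap over the mouth

## Task

The cap of the amber jar of label paste standing in the green bench clamp is stuck tight. Swing the clamp's red-knobbed lever fully over so that the jar is gripped and cannot turn, then unscrew the black cap anticlockwise, stop turning as soon as the thread lets go, and lift it straight up just clear of the jar. Finish while still holding the cap in the gripper, level and centred close above the open mouth so that it drips back into the jar, with the clamp shut, the jar not turned, and the things standing nearby undisturbed.

Things in the scene. Friction and masses are not known exactly. Their poses are not given: they have to be found in the camera images.
- jar_clamp: Green jar clamp bolted to the worktop: plate 104 x 186 x 10 mm. Origin: on the worktop, directly under the jar's axis as it stands before clamping. z up. Its y axis runs along the clamp from the fixed V block (at -y, 50 mm high) to the moving jaw and lever (at +y, 48 mm high). The lever's upright pivot is at x = 0, y = +86 mm
- clamp_lever (a joint): Angle of the clamp lever about its upright pivot, anticlockwise from above: at 0 (open) its arm points along the clamp's +y; it closes towards the clamp's -x, stop at 1.60. Starts at 0 to 0.35. A cam drives the jaw (about 4 mm per rad); it is self-locking, so the lever stays where it is left; swinging it takes 3 N, at the end about 6 N at the knob
- lever_knob (a point): Centre of the red grip of the lever: an upright cylinder 17 mm in diameter and 40 mm high (20 mm above and below this point), 80 mm from the pivot, 69 mm above the worktop; the lever's arm lies 3 mm under the grip
- clamp_pad: Rubber-faced spring pad on the moving jaw, 50 mm wide, 32 mm high, that presses the jar into the V block with about 35 N when the lever is shut. Shutting it shifts the jar about 1.5 mm along the clamp's -y
- jar: Amber jar, straight-sided, 60 mm in diameter, shoulder at 66 mm, rim of the neck at 88 mm. Origin: centre of its underside, 10 mm above the worktop on the clamp's plate; z up. Loose in the clamp (about 1 mm play) until the lever is shut; unclamped it turns with the cap
- jar_mouth (a point): Centre of the jar's open mouth, level with the rim, 98 mm above the worktop; the neck is 43 mm across outside
- jar_label (a point): Middle of the white and blue label on the side of the jar, 30 mm from its axis, 46 mm above the worktop; shows how far the jar has turned
- cap_center (a point): Centre of the black ribbed screw cap, 61 mm in diameter and 22 mm high (11 mm above and below this point), z up. Screwed on, it stands 91.5 mm above the worktop, its top at 102.5 mm, and the rim of the mouth is 6.5 mm above this point; the jar under it is no wider than the cap, and apart from the lever's knob nothing within 100 mm of the jar's axis stands higher than 50 mm above the worktop. Weight 50 g
- cap_thread (a joint): How far the cap is unscrewed, anticlockwise from above: 0 tight; the cap rises 1.2 mm per rad; the thread lets go at 1.75 rad, after which the cap lifts off freely; turned on past 2.6 rad it runs into the next start of the thread. Turning takes about 0.4 N m. Stays at its value once the cap is off
- cup: Red and white drink cup with a white lid, 72 mm in diameter, 102 mm high, loose bystander; origin under its centre
- can: Yellow can, 66 mm in diameter, 122 mm high, loose bystander; origin under its centre
- tin: Low green food tin, 75 mm in diameter, 58 mm high, loose bystander; origin under its centre
Mind the look-alikes: they are no part of the job. Of the things shaped like the part that bears cap_center, the black one is meant.

How it is judged:
On the way, in this order (a step that is already met when the one before it is completed fails the run):
1. the lever is swung fully over and the pad presses on the jar, the cap still tight (value of joint clamp_lever above 1.45 rad and contact force between clamp_pad and jar above 12 N and value of joint cap_thread below 0.3 rad), for 0.2 s.
2. the cap is unscrewed until the thread lets go, the clamp still shut (value of joint cap_thread above 1.75 rad and value of joint clamp_lever above 1.4 rad), for 0.1 s.
At the end, for the whole second after the job is handed in: The gripper still holds the cap, its lower edge 2 to 40 mm above the rim, within 12 mm of the jar's axis and within 10 degrees of level, not touching the jar; the lever is shut (over 1.4 rad) and the pad presses on the upright jar (z of cap_center in the frame of jar_mouth between 0.013 and 0.051 m and horizontal distance between cap_center and jar_mouth below 0.012 m and angle between cap_center's own z axis and vertical below 0.17 rad and contact force between the fingers and cap above 2 N and contact force between cap and jar below 0.1 N and value of joint clamp_lever above 1.4 rad and contact force between clamp_pad and jar above 12 N and angle between jar's own z axis and vertical below 0.08 rad); the arm keeps its last pose, push and grip.
It fails at once if the jar turns or shifts by more than 10 mm at its label (distance of jar_label from where it was at the start of the episode above 0.01 m).
It fails at once if the cap is turned on past 2.6 rad, well beyond where the thread lets go (value of joint cap_thread above 2.6 rad).
It fails at once if the cup, can or tin is moved by more than 20 mm (distance of any of cup, can, tin from where it was at the start of the episode above 0.02 m).
It also fails if it takes over 45 s, if anything falls off the work surface, if the arm or the gripper's body presses on something with over 40 N, if the wrist force passes 120 N, or if a joint passes its speed limit or range.

## Robot

A 6-joint arm with a two-finger parallel gripper is mounted at the origin on a cart in front of the work surface, level with it; the furniture and walls round the work are solid. World frame = base frame: x ahead of the robot, y to its left, z up, the work surface at z = 0. Lengths are in m, angles in rad, forces in N, time in s.
With the tool pointing down it reaches from about 0.35 to 0.775 m from the base axis. Payload 5.5 kg.
Tool frame: the origin (TCP) lies at the very end of the fingers, on their centre line; the grasp point (between the pads) lies behind it (env.hold_point_z is the z of the grasp point in the tool frame, in m); z points along the fingers, y is the line along which they close (so a half turn about z gives the same grasp; the last joint's range is limited). The gripper opens to 85 mm and grips with 20 to 120 N. Pads are 22 mm wide; open, the fingers measure 114 mm over their backs; the gripper's body (76 mm by 85 mm) begins 54 mm behind the grasp point. The pads swing forward as they close: fully open they stand 13 mm farther back than shut.
Start: joints at [1.148, 0.313, 0.046, 1.304, 0, 1.431], TCP at [0.16, 0.552, 0.231] pointing down, gripper open.
Joint ranges: [-2.76, 2.76], [-0.86, 1.69], [-1.03, 1.26], [-2.2, 2.34], [-1.47, 1.5], [-3.14, 3.14]. Speed limits (rad/s): [2.57, 2.57, 3.14, 3.14, 3.14, 3.14].

## Interface

Orientations are given as a unit quaternion [w, x, y, z].
In Python, from workcell import env gives the robot as it stands.
- The arm moves only by the tool arm_command, never from a script. Its argument "rows" is a list of rows, each an object with "delta_pos": the shift along the tool's x, y, z scaled (see below), a list of three; "rot": the turn, a rotation vector about the tool's x, y, z scaled (see below), a list of three; "fingers": the closure, from 0 (fully open) to 1 (shut). A call has 1 to 20 rows; each row shifts and turns the commanded pose from where the row before left it, along the tool's axes as they then stand; what a row does not reach is not made up. The controller multiplies each number of a shift by 0.02 m and each number of a turn by 360 degrees. A row lasts 1/10 s, in which the tool goes at most 50 mm and 8.59 degrees, less where a joint would pass 70% of its speed; a pose out of reach is approached as far as the arm can. A call with a number of a shift or a turn outside -1 to 1 is refused whole. A call with a gripper value outside its range is refused whole. The fingers move at their own pace and stop on an object; "squeeze" is the grip in N (left out, the last holds). Time passes only in rows, so rows that do not move let the fingers close. It gives the time, the measured TCP pose, the force and the opening at its end, in the units of the state.
- env.get_state(): the state, without advancing time (a new reading comes with each control period).
- env.read_camera(name): name is "side" or "top"; returns (picture, depth): 420x560x3 uint8, blue, green, red; 420x560 float32, m along the optical axis (not along the pixel's ray), 0 where there is no reading.
- env.get_calibration(name): a dict with "mtx" (3x3 intrinsics, pixels), "distortion" ([k1, k2, p1, p2, k3] as OpenCV has them; the pictures are not rectified), "R" (3x3) and "t" (3): a world point X has camera coordinates R X + t. Camera axes: x right, y down, z forward; pixel columns grow to the right and rows downward; lengths in m; the calibration is good to about 2 mm. A picture is of the moment at which its call begins. get_calibration takes no time and is no camera call.
- env.hand_in(): hands the job in, once; it reports no verdict.
The state is a dict: "clock": time; "joint_pos": joint angles; "qvel": joint speeds; "tau": joint torques, N m; "tcp_pos": TCP position; "orientation": TCP orientation; "wrist_force": force on the tool from outside, world axes, zero at the start; "ft_torque": the same for the moment, N m; "finger_gap": finger opening in m.
Only numpy, scipy, OpenCV 4.12 (cv2) and the standard library are available. Lean on these libraries where they do the work, as an engineer would, in place of code of your own. Each camera call takes 0.05 s, during which the arm holds its last target. There are 200 camera calls.

## Working session

There is one attempt and no reset: what is moved stays moved. The work goes in short steps, Python scripts to look and compute and a tool call to move; the robot and the scene stay as the last step left them, time stands still between calls to the robot, and variables do not carry over. Pictures are saved under pics/ and viewed, on a budget of 10 in all, crops included, one or two more only if the job needs it, and the job is handed in when it is done.

Besides the shell and the picture viewer there is one more tool, called after "Request:" as name(argument=value, ...), one argument or row to a line, values as JSON. arm_command: Moves the arm, as the interface text tells. Shifts and turns lie within -1 to 1; 1 stands for 0.02 m of shift or 360 degrees of turn. Its arguments: {"type":"object","properties":{"rows":{"type":"array","items":{"type":"object","properties":{"delta_pos":{"type":"array","items":{"type":"number","minimum":-1,"maximum":1}},"rot":{"type":"array","items":{"type":"number","minimum":-1,"maximum":1}},"fingers":{"type":"number"}}}},"squeeze":{"type":"number"}},"required":["rows"]}

```bash
mkdir -p pics; python3 - <<'E'
from workcell import env
import cv2,numpy as np
s=env.get_state()
print({k:np.round(v,4).tolist() for k,v in s.items()}, env.hold_point_z)
for n in("side","top"):
    p,d=env.read_camera(n); cv2.imwrite(f"pics/{n}0.png",p); np.save(f"{n}0d.npy",d)
    c=env.get_calibration(n); print(n,{k:np.round(v,4).tolist() for k,v in c.items()})
E
```

```text
{'clock': 0.0, 'joint_pos': [1.1484, 0.314, 0.045, 1.3036, -0.0, 1.4312], 'qvel': [0.0006, 0.0008, -0.0001, -0.0009, -0.0016, 0.0003], 'tau': [0.0007, -48.0628, 29.8531, 0.0192, 0.0001, -0.0], 'tcp_pos': [0.1603, 0.5517, 0.2304], 'orientation': [-0.0002, 0.1409, 0.99, -0.0009], 'wrist_force': [0.3453, 0.2282, 0.3311], 'ft_torque': [-0.0344, -0.0173, -0.0478], 'finger_gap': 0.0853} -0.0187
side {'mtx': [[456.801, 0.0, 279.0542], [0.0, 456.801, 214.0107], [0.0, 0.0, 1.0]], 'distortion': [-0.1164, 0.0, 0.0, 0.0, 0.0], 'R': [[-0.9207, -0.3901, -0.0072], [-0.1966, 0.4796, -0.8552], [0.3371, -0.786, -0.5183]], 't': [0.5102, 0.2581, 0.8048]}
top {'mtx': [[402.0519, 0.0, 277.9118], [0.0, 402.0519, 210.0765], [0.0, 0.0, 1.0]], 'distortion': [-0.036, 0.0, 0.0, 0.0, 0.0], 'R': [[-0.0072, -1.0, -0.005], [-0.9833, 0.0079, -0.1817], [0.1817, 0.0036, -0.9833]], 't': [-0.1201, 0.5875, 0.8881]}
```

View pics/top0.png

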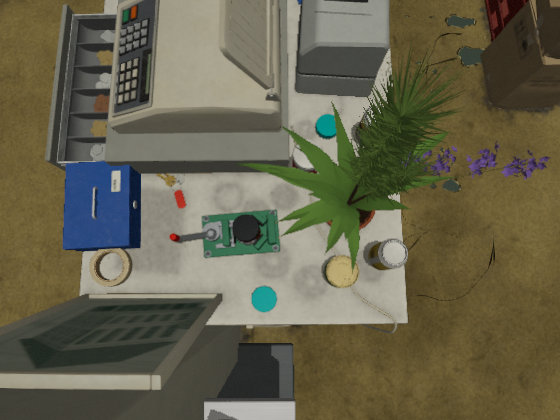

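View pics/side0.png

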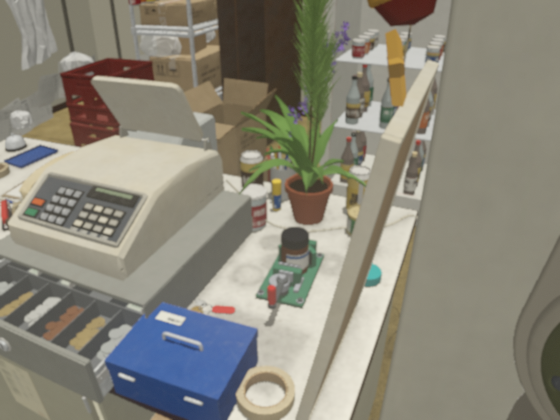

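The top view shows the black cap at about (246,228) on the green clamp and the red knob at (175,238), with the clamp's long axis roughly along world y. A tall panel fills the bottom-left of the top view and the right of the side view. The side view shows the cap at (295,240) and the knob at (272,293).

```bash
cat > h.py <<'E'
from workcell import env
import cv2,numpy as np
C={n:env.get_calibration(n) for n in("side","top")}
K={n:(np.array(c["mtx"]),np.array(c["distortion"]),np.array(c["R"]),np.array(c["t"])) for n,c in C.items()}
def proj(n,X):
    m,d,R,t=K[n]; return cv2.projectPoints(np.atleast_2d(np.float64(X)),cv2.Rodrigues(R)[0],t,m,d)[0][:,0]
def ray(n,uv):
    m,d,R,t=K[n]; q=cv2.undistortPoints(np.float64([[uv]]),m,d)[0,0]
    return -R.T@t, R.T@np.array([q[0],q[1],1.])
def onz(n,uv,z):
    o,r=ray(n,uv); return o+r*(z-o[2])/r[2]
def atd(n,uv,D):
    o,r=ray(n,uv); return o+r*D
def tri(a,b):
    (o1,r1),(o2,r2)=ray("top",a),ray("side",b)
    s=np.linalg.lstsq(np.c_[r1,-r2],o2-o1,rcond=None)[0]
    p,q=o1+s[0]*r1,o2+s[1]*r2; return (p+q)/2,np.linalg.norm(p-q)
def blob(p,lo,hi,box):
    x0,y0,x1,y1=box; m=np.zeros(p.shape[:2],np.uint8)
    m[y0:y1,x0:x1]=cv2.inRange(cv2.cvtColor(p,cv2.COLOR_BGR2HSV),lo,hi)[y0:y1,x0:x1]
    if lo[0]==0 and hi[0]<20: m[y0:y1,x0:x1]|=cv2.inRange(cv2.cvtColor(p,cv2.COLOR_BGR2HSV),(170,)+lo[1:],(180,)+hi[1:])[y0:y1,x0:x1]
    cs=cv2.findContours(m,cv2.RETR_EXTERNAL,cv2.CHAIN_APPROX_NONE)[0]
    return max(cs,key=cv2.contourArea)
E
python3 - <<'E'
from h import *
np.set_printoptions(precision=4,suppress=True)
p=cv2.imread("pics/top0.png");s=cv2.imread("pics/side0.png");D=np.load("top0d.npy");Ds=np.load("side0d.npy")
c=blob(p,(0,0,0),(180,255,45),(225,205,270,250)); r=cv2.minEnclosingCircle(c); print("cap",r,onz("top",r[0],.1025),D[228,246])
k=blob(p,(0,130,60),(8,255,255),(165,225,185,250)); r=cv2.minEnclosingCircle(k); print("knob",r,cv2.boundingRect(k),onz("top",r[0],.085))
k=blob(s,(0,130,60),(8,255,255),(255,275,290,310)); print("knob side",cv2.boundingRect(k))
cs=blob(s,(0,0,0),(180,255,45),(270,220,320,262)); print("cap side",cv2.boundingRect(cs))
g=blob(p,(60,80,30),(90,255,160),(195,200,290,265)); rr=cv2.minAreaRect(g); print("plate",rr); 
for q in cv2.boxPoints(rr): print(onz("top",q,.01))
for uv in [(100,300),(215,300),(220,330),(100,350),(160,340),(250,400),(270,360),(120,210),(240,100),(240,150),(340,210),(345,270),(390,255),(305,155)]: print(uv,D[uv[1],uv[0]],atd("top",uv,D[uv[1],uv[0]]))
print("side")
for uv in [(440,80),(350,280),(400,170),(480,200),(540,200),(258,208),(310,205),(355,220)]: print(uv,Ds[uv[1],uv[0]],atd("side",uv,Ds[uv[1],uv[0]]))
print(proj("top",[.16,.552,.23]),proj("side",[.16,.552,.23]))
v=np.hstack([cv2.resize(p[150:320,150:420],None,fx=1.6,fy=1.6) ,cv2.resize(s[180:350,200:400],(320,272))]);cv2.imwrite("pics/crop0.png",v)
E
```

```text
cap ((247.30723571777344, 231.07830810546875), 17.215362548828125) [ 0.5311 -0.0571  0.1025] 0.8874207
knob ((174.35714721679688, 236.92857360839844), 4.764975547790527) (170, 234, 10, 7) [0.5214 0.108  0.085 ]
knob side (268, 286, 7, 17)Traceback (most recent call last):
  File "<stdin>", line 7, in <module>
  File "h.py", line 23, in blob
    return max(cs,key=cv2.contourArea)
ValueError: max() iterable argument is empty
```

```bash
python3 - <<'E'
from h import *
np.set_printoptions(precision=4,suppress=True)
p=cv2.imread("pics/top0.png");s=cv2.imread("pics/side0.png");D=np.load("top0d.npy");Ds=np.load("side0d.npy")
def cloud(n,D,box):
    return np.array([np.r_[atd(n,(u,v),D[v,u]),u,v] for v in range(box[1],box[3]) for u in range(box[0],box[2]) if D[v,u]>0])
P=cloud("top",D,(165,200,300,270))
def show(nm,m): print(nm,m.sum(),P[m].min(0),P[m].max(0),P[m].mean(0))
show("cap",(P[:,2]>.094)&(P[:,2]<.112)&(P[:,3]>220))
show("knob",(P[:,2]>.06)&(P[:,3]<190))
g=blob(p,(60,80,30),(90,255,160),(195,200,290,265)); rr=cv2.minAreaRect(g); print("plate",rr); 
for q in cv2.boxPoints(rr): print(onz("top",q,.01))
for uv in [(100,300),(215,300),(220,330),(100,350),(160,340),(250,400),(270,360),(120,210),(240,100),(240,150),(340,210),(345,270),(390,255),(305,155),(290,190),(262,175)]: print(uv,D[uv[1],uv[0]],atd("top",uv,D[uv[1],uv[0]]))
print("side")
for uv in [(440,80),(350,280),(400,170),(480,200),(540,200),(258,208),(310,205),(355,220),(295,235)]: print(uv,Ds[uv[1],uv[0]],atd("side",uv,Ds[uv[1],uv[0]]))
print(proj("top",[.16,.552,.23]),proj("side",[.16,.552,.23]))
v=np.hstack([cv2.resize(p[150:320,150:420],(432,272)) ,cv2.resize(s[180:350,200:400],(320,272))]);cv2.imwrite("pics/crop0.png",v)
E
```

```text
cap 580 [  0.5096  -0.0805   0.0942 231.     215.    ] [  0.5683  -0.0203   0.106  258.     241.    ] [  0.5387  -0.051    0.1008 244.5914 227.7966]
knob 55 [  0.5153   0.1034   0.0612 170.     234.    ] [  0.5282   0.1181   0.0905 179.     240.    ] [  0.5215   0.1093   0.0818 174.1636 237.0545]
plate ((240.20211791992188, 233.29100036621094), (41.397987365722656, 75.23710632324219), 84.95755004882812)
[0.5814 0.0644 0.01  ]
[ 0.5964 -0.1194  0.01  ]
[ 0.4953 -0.1275  0.01  ]
[0.4807 0.0529 0.01  ]
(100, 300) 0.9220707 [0.3813 0.2887 0.037 ]
(215, 300) 0.865787 [0.3828 0.0125 0.0935]
(220, 330) 1.2370751 [ 0.2773  0.0583 -0.3034]
(100, 350) 0.5684202 [0.3238 0.1302 0.3854]
(160, 340) 0.6175798 [0.3314 0.0582 0.3366]
(250, 400) 0.9253967 [ 0.1506 -0.0564 -0.0103]
(270, 360) 1.6328237 [ 0.1106 -0.085  -0.7372]
(120, 210) 0.91509163 [0.5845 0.2367 0.0814]
(240, 100) 0.792951 [ 0.7742 -0.0519  0.2397]
(240, 150) 0.90514374 [ 0.7137 -0.0404  0.1144]
(340, 210) 0.84522176 [ 0.5683 -0.2556  0.1477]
(345, 270) 0.9112954 [ 0.4462 -0.276   0.0579]
(390, 255) 0.8580194 [ 0.4751 -0.3641  0.1171]
(305, 155) 0.75161105 [ 0.653  -0.1768  0.2589]
(290, 190) 1.0083172 [ 0.648  -0.1551 -0.003 ]
(262, 175) 1.0139134 [ 0.687  -0.0849 -0.0013]
side
(440, 80) 0.39367867 [0.2741 0.286  0.5379]
(350, 280) 0.472347 [0.3271 0.3407 0.3375]
(400, 170) 0.6533124 [0.3211 0.0957 0.356 ]
(480, 200) 0.42666197 [0.2187 0.291  0.4305]
(540, 200) 0.40559325 [0.1659 0.2885 0.4407]
(258, 208) 1.1358421 [ 0.6832 -0.1717  0.066 ]
(310, 205) 1.1395588 [ 0.5666 -0.2288  0.0696]
(355, 220) 1.1155424 [ 0.451  -0.2346  0.0495]
(295, 235) 0.9692899 [ 0.536  -0.0459  0.1008]
[[-95.4615 427.5398]] [[467.7066 595.146 ]]
```

View pics/crop0.png

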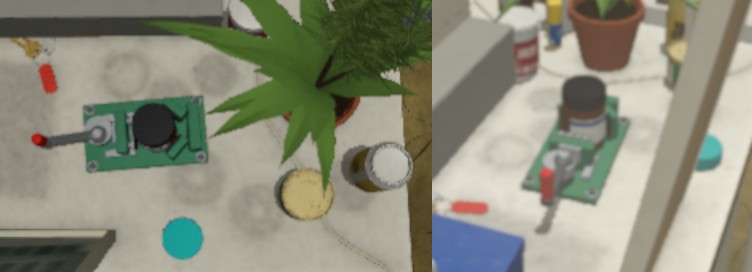

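The crop shows the cap, the lever pointing away from the jar along +y, the tin, can and cup to the right and behind, and the plant leaves near the jar. A big slanted panel stands between the robot base and the lever, so I'll map its extent before moving.

```bash
python3 - <<'E'
from h import *
np.set_printoptions(precision=3,suppress=True,linewidth=200)
H={}
for n in("top","side"):
    D=np.load(n+"0d.npy"); P=np.array([atd(n,(u,v),D[v,u]) for v in range(0,420,2) for u in range(0,560,2) if D[v,u]>0])
    H[n]=P
    print(n,"max z (cm) per 5cm cell; rows x from 0.0, cols y from -0.45")
    g=np.full((17,20),-99)
    for x,y,z in P:
        i,j=int(np.floor(x/.05)),int(np.floor((y+.45)/.05))
        if 0<=i<17 and 0<=j<20: g[i,j]=max(g[i,j],round(z*100))
    print("       "+" ".join(f"{-45+5*j:4d}" for j in range(20)))
    for i in range(17): print(f"{i*5:4d}  "," ".join(f"{v:4d}" if v>-99 else "   ." for v in g[i]))
E
```

```text
top max z (cm) per 5cm cell; rows x from 0.0, cols y from -0.45
        -45  -40  -35  -30  -25  -20  -15  -10   -5    0    5   10   15   20   25   30   35   40   45   50
   0    -84  -84  -84  -84  -84  -74  -74    .    .    .    .    .    .    .    .    .    .    .    .    .
   5    -84  -84  -85  -84  -84  -75  -34    .    .    .    .    .    .    .    .    .    .    .    .    .
  10    -84  -84  -84  -85  -84    0    0    0    0    6   10    .    .    .    .    .    .    .    .    .
  15    -84  -84  -84  -84  -84   -1    0    0   -1   27   21    .    .    .    .    .    .    .    .    .
  20    -84  -84  -84  -84  -84  -84  -76  -70  -84   43   44    .    .    .    .    .    .    .    .    .
  25     -4   -5    .    .    .    .    .  -68  -59   51   53   53   54   48   41    .    .    .    .    .
  30      0    1    0    0    0    0    0    0    0   50   50   50   50   49   42   35    .    .    .    .
  35      0    1    1    0    0    0    2    3    0   29   22   22   22   22   22   29    0    .    .    .
  40      0   10    6   13    6    0    2    2    0    0    0    0    0  
[... 2180 characters left out ...]
 10    5    5    9    0    8    9    8    9    .    .    .
  55     41   49   47   54   55   28   27   10   10    5    4    0    .    8   10    8    8    .    .    .
  60     42   33   30   54   54   29   29   20    0    0    0    1    .    9   10    9    8    .    .    .
  65     20   24   30   26   26   28   29   20   19   12   12   12   11   12   12    8   10   11    .    .
  70     13   25   30    0   29   13   22   23   23   23   23   23   21   18   12    4   11   11    .    .
  75      0   24   12    .    .   13   27   38   40   25   24   24   23   20   12    6   11   11    .    .
  80      .   12   12    .    .    .   27   36   40   25   25   24   23   20   12    6   11   11    .    .
```

Request:
arm_command(
  rows=[
    {"delta_pos": [0,0,-1],"rot": [0,0,0],"fingers": 0},
    {"delta_pos": [0,0,-1],"rot": [0,0,0],"fingers": 0},
    {"delta_pos": [0,0,-1],"rot": [0,0,0],"fingers": 0},
    {"delta_pos": [0,0,-1],"rot": [0,0,0],"fingers": 0},
    {"delta_pos": [0,0,-1],"rot": [0,0,0],"fingers": 0},
    {"delta_pos": [0,0,-1],"rot": [0,0,0],"fingers": 0},
    {"delta_pos": [0,0,-1],"rot": [0,0,0],"fingers": 0},
    {"delta_pos": [0,0,-1],"rot": [0,0,0],"fingers": 0},
    {"delta_pos": [0,0,-1],"rot": [0,0,0],"fingers": 0},
    {"delta_pos": [0,0,-1],"rot": [0,0,0],"fingers": 0},
  ],
)

```text
clock: 1.1
tcp_pos: [0.1604, 0.552, 0.4317]
orientation: [-0.0, 0.141, 0.99, -0.0]
wrist_force: [1.6, 0.8, -0.1]
finger_gap: 0.0854
```

```bash
python3 - <<'E'
from h import *
s=env.get_state()
print({k:np.round(v,4).tolist() for k,v in s.items()})
v=[]
for n in("side","top"):
    p,d=env.read_camera(n); np.save(f"{n}1d.npy",d); cv2.imwrite(f"pics/{n}1.png",p); v.append(cv2.resize(p,(400,300)))
cv2.imwrite("pics/both1.png",np.hstack(v))
E
```

```text
{'clock': 1.1, 'joint_pos': [1.1484, 0.3683, 0.619, 1.8223, 0.0, 1.4312], 'qvel': [-0.0011, 0.181, 0.7836, 0.5992, -0.0001, 0.002], 'tau': [0.111, -50.3577, 25.6449, -0.8365, 0.0005, 0.0], 'tcp_pos': [0.1604, 0.552, 0.4317], 'orientation': [-0.0001, 0.1409, 0.99, -0.0004], 'wrist_force': [1.5803, 0.8146, -0.0729], 'ft_torque': [-0.0092, -0.0233, 0.0238], 'finger_gap': 0.0854}
```

View pics/both1.png

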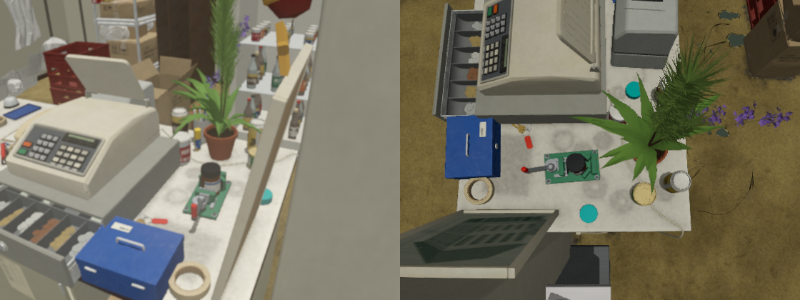

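The side view shows the same tall grey body at x>300 (in the shrunk picture), now without the arm part that was at the right edge. The top view is unchanged. The grey body reaches the top edge of the side picture, so I need its shape.

```bash
python3 - <<'E'
from h import *
np.set_printoptions(precision=3,suppress=True,linewidth=200)
for n in("top","side"): R,t=K[n][2:]; print(n,"cam",-R.T@t)
D=np.load("top1d.npy")
for u in (10,60,120,180,215,235):
    print(u,[(v,*np.round(atd("top",(u,v),D[v,u]),2)) for v in range(290,420,13) if D[v,u]>0])
D=np.load("side1d.npy")
for v in (5,60,150,250,350,410):
    print(v,[(u,*np.round(atd("side",(u,v),D[v,u]),2)) for u in range(300,560,26) if D[v,u]>0])
# fit planar kinematics from states
from scipy.optimize import fsolve
E
```

```text
top cam [ 0.415 -0.128  0.979]
side cam [0.249 0.708 0.642]
10 [(290, np.float64(0.39), np.float64(1.1), np.float64(-0.85)), (303, np.float64(0.34), np.float64(1.1), np.float64(-0.85)), (316, np.float64(0.28), np.float64(1.09), np.float64(-0.86)), (329, np.float64(0.34), np.float64(0.33), np.float64(0.29)), (342, np.float64(0.33), np.float64(0.29), np.float64(0.35)), (355, np.float64(0.32), np.float64(0.25), np.float64(0.41)), (368, np.float64(0.31), np.float64(0.21), np.float64(0.46)), (381, np.float64(0.31), np.float64(0.19), np.float64(0.5)), (394, np.float64(0.28), np.float64(0.22), np.float64(0.44)), (407, np.float64(0.28), np.float64(0.18), np.float64(0.5))]
60 [(290, np.float64(0.39), np.float64(0.87), np.float64(-0.85)), (303, np.float64(0.38), np.float64(0.34), np.float64(0.12)), (316, np.float64(0.36), np.float64(0.3), np.float64(0.19)), (329, np.float64(0.34), np.float64(0.25), np.float64(0.28)), (342, np.float64(0.33), np.float64(0.21), np.float64(0.35)), (355, np.float64(0.32), np.float64(0.18), np.float64(0.41)), (368, np.float64(0.31), np.float64(0.15), np.float64(0.45
[... 5584 characters left out ...]
9), np.float64(0.25)), (534, np.float64(0.12), np.float64(0.29), np.float64(0.26))]
410 [(300, np.float64(0.38), np.float64(0.34), np.float64(0.09)), (326, np.float64(0.36), np.float64(0.26), np.float64(-0.0)), (352, np.float64(0.32), np.float64(0.25), np.float64(-0.0)), (378, np.float64(0.32), np.float64(-0.39), np.float64(-0.85)), (404, np.float64(0.24), np.float64(0.29), np.float64(0.09)), (430, np.float64(0.21), np.float64(0.29), np.float64(0.11)), (456, np.float64(0.18), np.float64(0.29), np.float64(0.12)), (482, np.float64(0.15), np.float64(0.29), np.float64(0.14)), (508, np.float64(0.12), np.float64(0.29), np.float64(0.15)), (534, np.float64(0.09), np.float64(0.29), np.float64(0.16))]
```

The obstacle looks like a kiosk. It has a slanted screen (x 0.27–0.38, y 0–0.34, up to z≈0.54) and a pillar behind it (y 0.05–0.29, x<0.28, taller than 0.61). It stands between the arm and the work, so I'll raise the arm high with the tool tilted outward, then swing over it. A helper will turn waypoints into rows.

```bash
cat >> h.py <<'E'
from scipy.spatial.transform import Rotation as Ro, Slerp
def cur():
    s=env.get_state(); q=s["orientation"]; return np.array(s["tcp_pos"]),Ro.from_quat([q[1],q[2],q[3],q[0]]),s
def tool(az,tilt,yaw):
    """tool z: down tilted by tilt towards azimuth az (deg); yaw = azimuth of tool x when untilted"""
    y=np.radians(yaw); x=np.array([np.cos(y),np.sin(y),0]); z=np.array([0,0,-1.])
    R0=Ro.from_matrix(np.c_[x,np.cross(z,x),z]); a=np.radians(az)
    ax=np.cross(z,[np.cos(a),np.sin(a),0]); return Ro.from_rotvec(np.radians(tilt)*ax)*R0
def rows(way,f=0,start=None):
    """way: list of (pos,Ro); prints rows from the current pose"""
    import json
    p,R=start or cur()[:2]; out=[]
    for q,S in way:
        d=R.inv().apply(q-p)/.02; w=(R.inv()*S).as_rotvec()/(2*np.pi)
        d=np.round(d,2); w=np.round(w,4); out.append({"delta_pos":d.tolist(),"rot":w.tolist(),"fingers":f})
        p=p+R.apply(d*.02); R=R*Ro.from_rotvec(w*2*np.pi)
        if abs(d).max()>1 or np.linalg.norm(w)>.0238: print("TOO BIG",len(out),d,np.linalg.norm(w)*360)
    print(json.dumps(out).replace('"rot": [0.0, 0.0, 0.0], ','').replace('-0.0,','0,').replace('-0.0]','0]')); return p,R
E
python3 - <<'E'
from h import *
p,R,s=cur(); yaw0=np.degrees(np.arctan2(*R.as_matrix()[:2,0][::-1])); print(yaw0)
az=65.8
way=[(p+[0,0,.019*i],tool(az,3*i,yaw0)) for i in range(1,31)]
e=rows(way[:15]); print(e[0]); e=rows(way[15:],start=e); print(e[0])
E
```

```text
163.79836063907956
[{"delta_pos": [0, 0.0, -0.95], "rot": [-0.0077, -0.0011, 0.0], "fingers": 0}, {"delta_pos": [-0.01, 0.05, -0.95], "rot": [-0.0082, -0.0011, 0.0], "fingers": 0}, {"delta_pos": [-0.01, 0.1, -0.94], "rot": [-0.0083, -0.0012, 0], "fingers": 0}, {"delta_pos": [-0.02, 0.15, -0.94], "rot": [-0.0082, -0.0012, 0], "fingers": 0}, {"delta_pos": [-0.03, 0.19, -0.93], "rot": [-0.0083, -0.0011, 0.0], "fingers": 0}, {"delta_pos": [-0.03, 0.25, -0.92], "rot": [-0.0082, -0.0012, 0.0], "fingers": 0}, {"delta_pos": [-0.04, 0.29, -0.9], "rot": [-0.0083, -0.0011, 0.0], "fingers": 0}, {"delta_pos": [-0.05, 0.34, -0.89], "rot": [-0.0082, -0.0012, 0.0], "fingers": 0}, {"delta_pos": [-0.06, 0.38, -0.87], "rot": [-0.0083, -0.0012, 0.0], "fingers": 0}, {"delta_pos": [-0.06, 0.42, -0.84], "rot": [-0.0082, -0.0011, 0.0], "fingers": 0}, {"delta_pos": [-0.06, 0.47, -0.83], "rot": [-0.0083, -0.0012, 0.0], "fingers": 0}, {"delta_pos": [-0.07, 0.52, -0.79], "rot": [-0.0082, -0.0011, 0.0], "fingers": 0}, {"delta_pos": [-0.08, 0.55, -0.77], "rot": [-0.0083, -0.0012, 0.0], "fingers": 0}, {"delta_pos"
[... 762 characters left out ...]
}, {"delta_pos": [-0.12, 0.86, -0.39], "rot": [-0.0082, -0.0012, 0.0], "fingers": 0}, {"delta_pos": [-0.12, 0.88, -0.34], "rot": [-0.0083, -0.0012, 0.0], "fingers": 0}, {"delta_pos": [-0.13, 0.89, -0.29], "rot": [-0.0082, -0.0011, 0.0], "fingers": 0}, {"delta_pos": [-0.13, 0.91, -0.25], "rot": [-0.0083, -0.0012, 0.0], "fingers": 0}, {"delta_pos": [-0.13, 0.92, -0.2], "rot": [-0.0082, -0.0011, 0.0], "fingers": 0}, {"delta_pos": [-0.13, 0.93, -0.15], "rot": [-0.0083, -0.0012, 0.0], "fingers": 0}, {"delta_pos": [-0.13, 0.94, -0.09], "rot": [-0.0082, -0.0012, 0.0], "fingers": 0}, {"delta_pos": [-0.13, 0.94, -0.05], "rot": [-0.0083, -0.0011, 0.0], "fingers": 0}]
[0.16072911 0.55277256 1.00345513]
```

Request:
arm_command(
  rows=[
    {"delta_pos": [0,0,-0.95],"rot": [-0.008,-0.0011,0],"fingers": 0},
    {"delta_pos": [-0.01,0.05,-0.95],"rot": [-0.0082,-0.0011,0],"fingers": 0},
    {"delta_pos": [-0.01,0.1,-0.94],"rot": [-0.0083,-0.0012,0],"fingers": 0},
    {"delta_pos": [-0.02,0.15,-0.94],"rot": [-0.0082,-0.0012,0],"fingers": 0},
    {"delta_pos": [-0.03,0.19,-0.93],"rot": [-0.0083,-0.0011,0],"fingers": 0},
    {"delta_pos": [-0.03,0.25,-0.92],"rot": [-0.0082,-0.0012,0],"fingers": 0},
    {"delta_pos": [-0.04,0.29,-0.9],"rot": [-0.0083,-0.0011,0],"fingers": 0},
    {"delta_pos": [-0.05,0.34,-0.89],"rot": [-0.0082,-0.0012,0],"fingers": 0},
    {"delta_pos": [-0.06,0.38,-0.87],"rot": [-0.0083,-0.0012,0],"fingers": 0},
    {"delta_pos": [-0.06,0.42,-0.84],"rot": [-0.0082,-0.0011,0],"fingers": 0},
    {"delta_pos": [-0.06,0.47,-0.83],"rot": [-0.0083,-0.0012,0],"fingers": 0},
    {"delta_pos": [-0.07,0.52,-0.79],"rot": [-0.0082,-0.0011,0],"fingers": 0},
    {"delta_pos": [-0.08,0.55,-0.77],"rot": [-0.0083,-0.0012,0],"fingers": 0},
    {"delta_pos": [-0.08,0.59,-0.74],"rot": [-0.0083,-0.0012,0],"fingers": 0},
    {"delta_pos": [-0.09,0.63,-0.71],"rot": [-0.0082,-0.0011,0],"fingers": 0},
  ],
)

```text
clock: 2.7
tcp_pos: [0.1605, 0.5524, 0.7173]
orientation: [0.106, 0.13, 0.914, 0.368]
wrist_force: [-1.0, 0.5, -0.2]
finger_gap: 0.0851
```

```bash
python3 - <<'E'
from h import *
p,R,s=cur(); print(p,np.round(s["joint_pos"],4),np.round(s["tau"],1), R.as_matrix()[:,2])
E
```

```text
[0.16052188 0.55237801 0.7173429 ] [ 1.1482e+00 -9.1200e-02  5.1500e-01  1.3902e+00  4.0000e-04  1.4312e+00] [  0.  -22.7  29.4  -6.3  -0.    0. ] [ 0.29000588  0.64599045 -0.70611113]
```

```bash
python3 - <<'E'
import numpy as np
P=[(.314,.045,1.3036,[.1603,.5517,.2304]),(.3683,.619,1.8223,[.1604,.552,.4317]),(-.0912,.515,1.3902,[.16052,.55238,.71734])]
A=[];b=[]
j1=1.1483;d=np.array([np.cos(j1),np.sin(j1)]);l=np.array([-d[1],d[0]])
for j2,j3,j4,X in P:
    p=j2-j3;t=p+j4;print("lateral",l@X[:2],"r",d@X[:2])
    A+=[[0,np.sin(j2),np.cos(p),np.sin(p),np.cos(t)],[1,np.cos(j2),-np.sin(p),np.cos(p),-np.sin(t)]];b+=[d@X[:2],X[2]]
A=np.array(A);b=np.array(b);s=np.linalg.lstsq(A,b,rcond=None);print("h L1 A B T",s[0],s[1],s[3],A@s[0]-b)
E
```

```text
lateral 0.08001373590840588 r 0.5689172014150915
lateral 0.08004554065367706 r 0.5692318257278492
lateral 0.08009190711897375 r 0.5696276162670185
h L1 A B T [0.23316154 0.5183429  0.40956482 0.0556047  0.4405169 ] [2.44293515e-13] [3.37081899 1.8178085  0.4810851  0.30159998 0.10366373] [ 1.19287550e-07  2.19055591e-07 -1.01538929e-08  1.49762181e-07
  1.53363238e-07 -3.68817772e-07]
```

Kinematics fit well: shoulder 0.233 m, links 0.518 and 0.413 m, wrist-to-TCP 0.44 m, lateral offset 0.08 m. Next I'll raise a bit more and swing over the kiosk.

```bash
python3 - <<'E'
from h import *
p,R,s=cur()
def rotz(p,t): return Ro.from_euler('z',-t,degrees=True).apply(p)
way=[(p+[0,0,.019*i],tool(65.8,45+3*i,163.8)) for i in range(1,7)]
q=way[-1][0]
for i in range(1,37):
    t=68.8*i/36; k=min(i,8); way.append((rotz(q+[0,0,.01*k],t),tool(65.8-t,63+k,163.8-t)))
e=None
for a,b in((0,20),(20,40),(40,42)): e=rows(way[a:b],start=e); print(e[0])
E
```

```text
TOO BIG 7 [-1.01  0.36 -0.12] 2.1512824082393274
TOO BIG 8 [-1.01  0.37 -0.11] 2.1512824082393274
TOO BIG 9 [-1.01  0.36 -0.11] 2.1563969949895587
TOO BIG 10 [-1.02  0.37 -0.09] 2.1557959087075007
TOO BIG 11 [-1.01  0.37 -0.09] 2.1557959087075007
TOO BIG 12 [-1.01  0.37 -0.08] 2.1509811714657108
TOO BIG 13 [-1.02  0.37 -0.07] 2.163297483010601
TOO BIG 14 [-1.01  0.37 -0.06] 2.1398055986467557
[{"delta_pos": [-0.09, 0.67, -0.67], "rot": [-0.008, -0.0012, 0], "fingers": 0}, {"delta_pos": [-0.1, 0.7, -0.64], "rot": [-0.0083, -0.0011, 0], "fingers": 0}, {"delta_pos": [-0.1, 0.73, -0.59], "rot": [-0.0082, -0.0012, 0], "fingers": 0}, {"delta_pos": [-0.11, 0.76, -0.56], "rot": [-0.0083, -0.0011, 0], "fingers": 0}, {"delta_pos": [-0.11, 0.79, -0.52], "rot": [-0.0082, -0.0012, 0], "fingers": 0}, {"delta_pos": [-0.12, 0.81, -0.48], "rot": [-0.0083, -0.0012, 0], "fingers": 0}, {"delta_pos": [-1.01, 0.36, -0.12], "rot": [-0.0021, -0.0051, 0.0023], "fingers": 0}, {"delta_pos": [-1.01, 0.37, -0.11], "rot": [-0.0021, -0.0051, 0.0023], "fingers": 0}, {"delta_pos": [-1.01, 0.36, -0.11], "rot": [-0.00
[... 2217 characters left out ...]
 [0.0007, -0.0049, 0.0017], "fingers": 0}, {"delta_pos": [-0.95, -0.09, 0.11], "rot": [0.0007, -0.005, 0.0018], "fingers": 0}, {"delta_pos": [-0.95, -0.09, 0.11], "rot": [0.0007, -0.005, 0.0017], "fingers": 0}, {"delta_pos": [-0.95, -0.1, 0.11], "rot": [0.0007, -0.0049, 0.0017], "fingers": 0}, {"delta_pos": [-0.94, -0.09, 0.11], "rot": [0.0007, -0.005, 0.0017], "fingers": 0}, {"delta_pos": [-0.95, -0.1, 0.11], "rot": [0.0007, -0.005, 0.0018], "fingers": 0}]
[0.56836897 0.08821762 0.9113369 ]
[{"delta_pos": [-0.95, -0.09, 0.11], "rot": [0.0007, -0.005, 0.0017], "fingers": 0}, {"delta_pos": [-0.95, -0.1, 0.12], "rot": [0.0007, -0.0049, 0.0017], "fingers": 0}]
[0.57311741 0.05004968 0.91128036]
```

Request:
arm_command(
  rows=[
    {"delta_pos": [-0.09,0.67,-0.67],"rot": [-0.008,-0.0012,0],"fingers": 0},
    {"delta_pos": [-0.1,0.7,-0.64],"rot": [-0.0083,-0.0011,0],"fingers": 0},
    {"delta_pos": [-0.1,0.73,-0.59],"rot": [-0.0082,-0.0012,0],"fingers": 0},
    {"delta_pos": [-0.11,0.76,-0.56],"rot": [-0.0083,-0.0011,0],"fingers": 0},
    {"delta_pos": [-0.11,0.79,-0.52],"rot": [-0.0082,-0.0012,0],"fingers": 0},
    {"delta_pos": [-0.12,0.81,-0.48],"rot": [-0.0083,-0.0012,0],"fingers": 0},
    {"delta_pos": [-1,0.36,-0.12],"rot": [-0.0021,-0.0051,0.0023],"fingers": 0},
    {"delta_pos": [-1,0.37,-0.11],"rot": [-0.0021,-0.0051,0.0023],"fingers": 0},
    {"delta_pos": [-1,0.36,-0.11],"rot": [-0.002,-0.0052,0.0022],"fingers": 0},
    {"delta_pos": [-1,0.37,-0.09],"rot": [-0.0021,-0.0052,0.0021],"fingers": 0},
    {"delta_pos": [-1,0.37,-0.09],"rot": [-0.0021,-0.0052,0.0021],"fingers": 0},
    {"delta_pos": [-1,0.37,-0.08],"rot": [-0.002,-0.0053,0.0019],"fingers": 0},
    {"delta_pos": [-1,0.37,-0.07],"rot": [-0.0021,-0.0053,0.0019],"fingers": 0},
    {"delta_pos": [-1,0.37,-0.06],"rot": [-0.002,-0.0053,0.0018],"fingers": 0},
    {"delta_pos": [-0.95,-0.09,0.11],"rot": [0.0007,-0.005,0.0017],"fingers": 0},
    {"delta_pos": [-0.95,-0.1,0.11],"rot": [0.0007,-0.005,0.0017],"fingers": 0},
    {"delta_pos": [-0.95,-0.09,0.11],"rot": [0.0007,-0.005,0.0017],"fingers": 0},
    {"delta_pos": [-0.95,-0.1,0.11],"rot": [0.0007,-0.005,0.0017],"fingers": 0},
    {"delta_pos": [-0.95,-0.09,0.11],"rot": [0.0007,-0.005,0.0017],"fingers": 0},
    {"delta_pos": [-0.95,-0.1,0.11],"rot": [0.0007,-0.005,0.0017],"fingers": 0},
  ],
)

```text
clock: 4.7
tcp_pos: [0.3911, 0.4217, 0.9102]
orientation: [0.287, 0.298, 0.758, 0.504]
wrist_force: [-0.4, 0.1, 0.3]
finger_gap: 0.0854
```

```bash
python3 - <<'E'
from h import *
p,R,s=cur(); print(p,np.round(s["joint_pos"],3),np.round(s["tau"],1), R.as_matrix()[:,2])
E
```

```text
[0.39105734 0.42168741 0.91016103] [ 0.688 -0.22   0.514  1.068 -0.009  1.432] [  1.7 -16.   28.8  -9.2  -0.    0. ] [ 0.73538941  0.59301009 -0.32793512]
```

Request:
arm_command(
  rows=[
    {"delta_pos": [-0.95,-0.09,0.11],"rot": [0.0007,-0.005,0.0017],"fingers": 0},
    {"delta_pos": [-0.95,-0.1,0.11],"rot": [0.0007,-0.005,0.0017],"fingers": 0},
    {"delta_pos": [-0.95,-0.09,0.11],"rot": [0.0007,-0.005,0.0017],"fingers": 0},
    {"delta_pos": [-0.95,-0.1,0.11],"rot": [0.0007,-0.005,0.0017],"fingers": 0},
    {"delta_pos": [-0.95,-0.09,0.11],"rot": [0.0007,-0.005,0.0017],"fingers": 0},
    {"delta_pos": [-0.95,-0.1,0.11],"rot": [0.0007,-0.005,0.0017],"fingers": 0},
    {"delta_pos": [-0.95,-0.09,0.11],"rot": [0.0007,-0.005,0.0017],"fingers": 0},
    {"delta_pos": [-0.95,-0.1,0.11],"rot": [0.0007,-0.005,0.0017],"fingers": 0},
    {"delta_pos": [-0.95,-0.09,0.11],"rot": [0.0007,-0.005,0.0017],"fingers": 0},
    {"delta_pos": [-0.95,-0.1,0.11],"rot": [0.0007,-0.005,0.0017],"fingers": 0},
    {"delta_pos": [-0.95,-0.09,0.11],"rot": [0.0007,-0.005,0.0017],"fingers": 0},
    {"delta_pos": [-0.95,-0.1,0.11],"rot": [0.0007,-0.005,0.0017],"fingers": 0},
    {"delta_pos": [-0.95,-0.09,0.11],"rot": [0.0007,-0.005,0.0017],"fingers": 0},
    {"delta_pos": [-0.95,-0.1,0.11],"rot": [0.0007,-0.005,0.0017],"fingers": 0},
  ],
)

```text
clock: 6.1
tcp_pos: [0.5379, 0.1992, 0.9114]
orientation: [0.398, 0.465, 0.668, 0.423]
wrist_force: [-0.6, 0.7, 0.1]
finger_gap: 0.0853
```

```bash
python3 - <<'E'
from h import *
p,R,s=cur(); print(p,np.round(s["joint_pos"],3),np.round(s["tau"],1), R.as_matrix()[:,2],np.degrees(np.arctan2(*R.as_matrix()[:2,2][::-1])))
for n in("top","side"):
    q,d=env.read_camera(n); cv2.imwrite(f"pics/{n}2.png",q)
cv2.imwrite("pics/both2.png",np.hstack([cv2.resize(cv2.imread(f"pics/{n}2.png"),(400,300)) for n in("side","top")]))
E
```

```text
[0.53789215 0.19917807 0.9113794 ] [ 0.221 -0.222  0.513  1.067 -0.012  1.428] [  1.7 -15.8  28.8  -9.2  -0.    0. ] [ 0.92501485  0.19574082 -0.32562717] 11.948007250635335
```

View pics/both2.png

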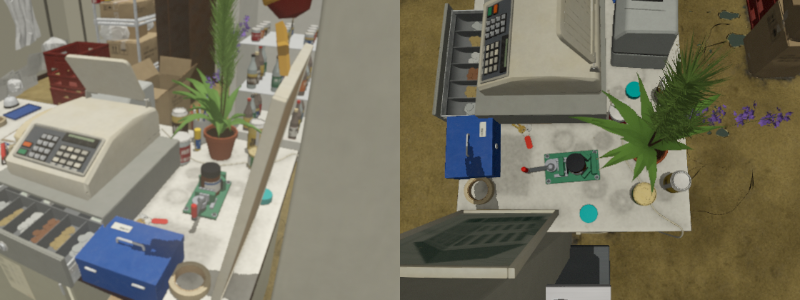

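```bash
cat >> h.py <<'E'
def leg(start,end,n):
    p,R=start; q,S=end; sl=Slerp([0,1],Ro.concatenate([R,S])); return [(p+(q-p)*i/n,sl(i/n)) for i in range(1,n+1)]
E
python3 - <<'E'
from h import *
p,R,s=cur(); A=(p,R); M=(np.array([.575,-.02,.85]),tool(-11,65,87)); C=(np.array([.53,.08,.40]),tool(95,20,98))
e=rows(leg(A,M,13)); print(e[0]); w=leg(M,C,26)
e=rows(w[:7],start=e); print(e[0]);e=rows(w[7:],start=e); print(e[0])
E
```

```text
[{"delta_pos": [-0.81, -0.36, 0.04], "rot": [0.0019, -0.0043, 0.0019], "fingers": 0}, {"delta_pos": [-0.81, -0.34, 0.07], "rot": [0.0019, -0.0043, 0.0019], "fingers": 0}, {"delta_pos": [-0.81, -0.33, 0.1], "rot": [0.0019, -0.0043, 0.002], "fingers": 0}, {"delta_pos": [-0.82, -0.33, 0.12], "rot": [0.0019, -0.0043, 0.0019], "fingers": 0}, {"delta_pos": [-0.82, -0.31, 0.14], "rot": [0.0018, -0.0044, 0.0019], "fingers": 0}, {"delta_pos": [-0.81, -0.3, 0.18], "rot": [0.0019, -0.0043, 0.0019], "fingers": 0}, {"delta_pos": [-0.81, -0.29, 0.2], "rot": [0.0019, -0.0043, 0.002], "fingers": 0}, {"delta_pos": [-0.81, -0.27, 0.22], "rot": [0.0019, -0.0043, 0.0019], "fingers": 0}, {"delta_pos": [-0.81, -0.27, 0.25], "rot": [0.0019, -0.0043, 0.0019], "fingers": 0}, {"delta_pos": [-0.8, -0.25, 0.27], "rot": [0.0019, -0.0043, 0.0019], "fingers": 0}, {"delta_pos": [-0.8, -0.23, 0.3], "rot": [0.0019, -0.0043, 0.0019], "fingers": 0}, {"delta_pos": [-0.8, -0.23, 0.32], "rot": [0.0019, -0.0043, 0.002], "fingers": 0}, {"delta_pos": [-0.78, -0.21, 0.35], "rot": [0.0019, -0.0044, 0.0019], "fingers": 0}]
[ 0.
[... 1564 characters left out ...]
delta_pos": [0.05, -0.36, 0.81], "rot": [0.0069, 0.0035, 0.0002], "fingers": 0}, {"delta_pos": [0.03, -0.34, 0.82], "rot": [0.0068, 0.0036, 0.0002], "fingers": 0}, {"delta_pos": [0.01, -0.3, 0.84], "rot": [0.0068, 0.0035, 0.0001], "fingers": 0}, {"delta_pos": [-0.01, -0.26, 0.85], "rot": [0.0068, 0.0035, 0.0002], "fingers": 0}, {"delta_pos": [-0.03, -0.22, 0.86], "rot": [0.0068, 0.0035, 0.0001], "fingers": 0}, {"delta_pos": [-0.04, -0.19, 0.87], "rot": [0.0068, 0.0036, 0.0002], "fingers": 0}, {"delta_pos": [-0.07, -0.15, 0.88], "rot": [0.0068, 0.0035, 0.0001], "fingers": 0}, {"delta_pos": [-0.08, -0.11, 0.88], "rot": [0.0069, 0.0035, 0.0002], "fingers": 0}]
[0.53006301 0.08010269 0.40001268]
```

Request:
arm_command(
  rows=[
    {"delta_pos": [-0.81,-0.36,0.04],"rot": [0.0019,-0.0043,0.0019],"fingers": 0},
    {"delta_pos": [-0.81,-0.34,0.07],"rot": [0.0019,-0.0043,0.0019],"fingers": 0},
    {"delta_pos": [-0.81,-0.33,0.1],"rot": [0.0019,-0.0043,0.002],"fingers": 0},
    {"delta_pos": [-0.82,-0.33,0.12],"rot": [0.0019,-0.0043,0.0019],"fingers": 0},
    {"delta_pos": [-0.82,-0.31,0.14],"rot": [0.0018,-0.0044,0.0019],"fingers": 0},
    {"delta_pos": [-0.81,-0.3,0.18],"rot": [0.0019,-0.0043,0.0019],"fingers": 0},
    {"delta_pos": [-0.81,-0.29,0.2],"rot": [0.0019,-0.0043,0.002],"fingers": 0},
    {"delta_pos": [-0.81,-0.27,0.22],"rot": [0.0019,-0.0043,0.0019],"fingers": 0},
    {"delta_pos": [-0.81,-0.27,0.25],"rot": [0.0019,-0.0043,0.0019],"fingers": 0},
    {"delta_pos": [-0.8,-0.25,0.27],"rot": [0.0019,-0.0043,0.0019],"fingers": 0},
    {"delta_pos": [-0.8,-0.23,0.3],"rot": [0.0019,-0.0043,0.0019],"fingers": 0},
    {"delta_pos": [-0.8,-0.23,0.32],"rot": [0.0019,-0.0043,0.002],"fingers": 0},
    {"delta_pos": [-0.78,-0.21,0.35],"rot": [0.0019,-0.0044,0.0019],"fingers": 0},
    {"delta_pos": [0.28,-0.8,0.25],"rot": [0.0068,0.0036,0.0001],"fingers": 0},
    {"delta_pos": [0.28,-0.79,0.3],"rot": [0.0068,0.0035,0.0002],"fingers": 0},
    {"delta_pos": [0.28,-0.78,0.34],"rot": [0.0068,0.0035,0.0002],"fingers": 0},
    {"delta_pos": [0.26,-0.76,0.37],"rot": [0.0068,0.0036,0.0001],"fingers": 0},
    {"delta_pos": [0.25,-0.75,0.41],"rot": [0.0068,0.0035,0.0002],"fingers": 0},
    {"delta_pos": [0.25,-0.73,0.45],"rot": [0.0069,0.0035,0.0001],"fingers": 0},
    {"delta_pos": [0.23,-0.71,0.49],"rot": [0.0068,0.0036,0.0002],"fingers": 0},
  ],
)

```text
clock: 8.2
tcp_pos: [0.5629, 0.0076, 0.7285]
orientation: [0.293, 0.646, 0.651, 0.27]
wrist_force: [-0.5, -0.4, -0.4]
finger_gap: 0.0858
```

```bash
python3 - <<'E'
from h import *
p,R,s=cur(); print(p,np.round(s["joint_pos"],3),np.round(s["tau"],1), R.as_matrix()[:,2])
E
```

```text
[0.5629458  0.00759229 0.72852924] [-0.189 -0.132  0.487  1.377  0.111  1.422] [  0.2 -22.2  29.1  -7.6   0.1   0.1] [ 0.72997102 -0.02713623 -0.68293918]
```

Request:
arm_command(
  rows=[
    {"delta_pos": [0.22,-0.69,0.52],"rot": [0.0068,0.0035,0.0001],"fingers": 0},
    {"delta_pos": [0.21,-0.66,0.56],"rot": [0.0068,0.0035,0.0002],"fingers": 0},
    {"delta_pos": [0.19,-0.64,0.58],"rot": [0.0068,0.0036,0.0002],"fingers": 0},
    {"delta_pos": [0.18,-0.62,0.62],"rot": [0.0068,0.0035,0.0001],"fingers": 0},
    {"delta_pos": [0.17,-0.59,0.65],"rot": [0.0069,0.0035,0.0002],"fingers": 0},
    {"delta_pos": [0.15,-0.56,0.67],"rot": [0.0068,0.0035,0.0001],"fingers": 0},
    {"delta_pos": [0.14,-0.53,0.71],"rot": [0.0068,0.0036,0.0002],"fingers": 0.55},
    {"delta_pos": [0.11,-0.5,0.72],"rot": [0.0068,0.0035,0.0002],"fingers": 0.55},
    {"delta_pos": [0.11,-0.47,0.75],"rot": [0.0068,0.0035,0.0001],"fingers": 0.55},
    {"delta_pos": [0.08,-0.43,0.78],"rot": [0.0068,0.0036,0.0002],"fingers": 0.55},
    {"delta_pos": [0.07,-0.41,0.79],"rot": [0.0068,0.0035,0.0001],"fingers": 0.55},
    {"delta_pos": [0.05,-0.36,0.81],"rot": [0.0069,0.0035,0.0002],"fingers": 0.55},
    {"delta_pos": [0.03,-0.34,0.82],"rot": [0.0068,0.0036,0.0002],"fingers": 0.55},
    {"delta_pos": [0.01,-0.3,0.84],"rot": [0.0068,0.0035,0.0001],"fingers": 0.55},
    {"delta_pos": [-0.01,-0.26,0.85],"rot": [0.0068,0.0035,0.0002],"fingers": 0.55},
    {"delta_pos": [-0.03,-0.22,0.86],"rot": [0.0068,0.0035,0.0001],"fingers": 0.55},
    {"delta_pos": [-0.04,-0.19,0.87],"rot": [0.0068,0.0036,0.0002],"fingers": 0.55},
    {"delta_pos": [-0.07,-0.15,0.88],"rot": [0.0068,0.0035,0.0001],"fingers": 0.55},
    {"delta_pos": [-0.08,-0.11,0.88],"rot": [0.0069,0.0035,0.0002],"fingers": 0.55},
  ],
)

```text
clock: 10.1
tcp_pos: [0.5298, 0.0816, 0.399]
orientation: [-0.127, 0.645, 0.744, 0.12]
wrist_force: [-0.1, -0.4, -0.5]
finger_gap: 0.0382
```

```bash
python3 - <<'E'
from h import *
p,R,s=cur(); print(p,np.round(s["joint_pos"],3),np.round(s["tau"],1), R.as_matrix()[:,2],s["finger_gap"])
for n in("side","top"):
    q,d=env.read_camera(n); cv2.imwrite(f"pics/{n}3.png",q)
cv2.imwrite("pics/both3.png",np.hstack([cv2.resize(cv2.imread(f"pics/{n}3.png"),(400,300)) for n in("side","top")]))
# refine knob from the first pictures
s0=cv2.imread("pics/side0.png");p0=cv2.imread("pics/top0.png")
k=cv2.boundingRect(blob(s0,(0,130,60),(8,255,255),(255,275,290,310)));t=cv2.boundingRect(blob(p0,(0,130,60),(8,255,255),(165,225,185,250)));print(k,t)
for X in ([.521,.109],[.521,.113],[.5215,.106],[.525,.112]):
    x,y=X; a=np.arange(0,6.3,.3); Q=np.array([[x+.0085*np.cos(b),y+.0085*np.sin(b),z] for b in a for z in(.049,.089)])
    for n in("side","top"): u=proj(n,Q); print(X,n,u.min(0),u.max(0))
E
```

```text
[0.5297535  0.08161391 0.39899029] [-0.187  0.285  0.369  1.758  0.336  1.223] [ -0.1 -46.8  28.5   0.9   1.    0.1] [-0.03431063  0.34178695 -0.93915093] 0.03821638937332502
(268, 286, 7, 17) (170, 234, 10, 7)
[0.521, 0.109] side [267.72892252 281.88092402] [277.01960091 303.92273727]
[0.521, 0.109] top [169.70363271 233.11183258] [181.55078917 242.49035425]
[0.521, 0.113] side [266.84832486 283.14887387] [276.1935255  305.25421969]
[0.521, 0.113] top [167.92485684 233.12372874] [179.84378166 242.50097455]
[0.5215, 0.106] side [268.14117529 280.87067753] [277.3955628  302.86152801]
[0.5215, 0.106] top [171.04696338 232.88086618] [182.83874047 242.26809268]
[0.525, 0.112] side [265.1107036  282.30505193] [274.47629009 304.36670712]
[0.525, 0.112] top [168.44282998 231.3460563 ] [180.33170256 240.78552848]
```

View pics/both3.png

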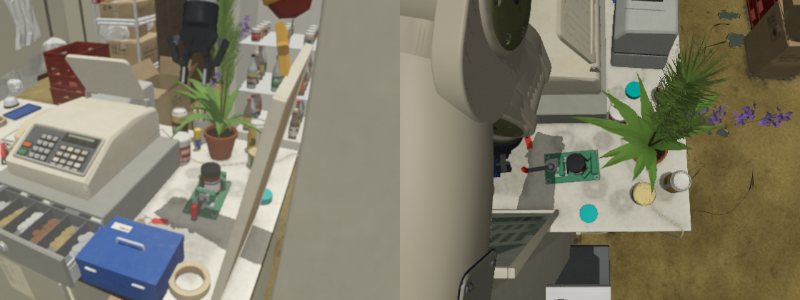

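The top view now shows the arm above the bench, with the plant and clamp undisturbed and the knob still at about (523,170). Next I'll descend around the knob.

```bash
python3 - <<'E'
from h import *
p,R,s=cur(); e=rows(leg((p,R),(np.array([.5205,.1164,.0544]),tool(95,20,98)),18)); print(e[0])
E
```

```text
[{"delta_pos": [-0.23, -0.02, 0.93], "rot": [-0.0001, 0, 0], "fingers": 0}, {"delta_pos": [-0.24, -0.02, 0.92], "rot": [-0.0001, 0, 0], "fingers": 0}, {"delta_pos": [-0.23, -0.03, 0.93], "rot": [0, -0.0001, 0], "fingers": 0}, {"delta_pos": [-0.23, -0.02, 0.92], "rot": [-0.0001, 0.0, 0], "fingers": 0}, {"delta_pos": [-0.23, -0.02, 0.93], "rot": [-0.0001, 0, 0], "fingers": 0}, {"delta_pos": [-0.24, -0.02, 0.93], "rot": [-0.0001, 0, 0], "fingers": 0}, {"delta_pos": [-0.23, -0.03, 0.92], "rot": [0, -0.0001, 0], "fingers": 0}, {"delta_pos": [-0.23, -0.02, 0.93], "rot": [-0.0001, 0.0, 0], "fingers": 0}, {"delta_pos": [-0.23, -0.03, 0.93], "rot": [-0.0001, 0, 0], "fingers": 0}, {"delta_pos": [-0.24, -0.02, 0.92], "rot": [-0.0001, 0, 0], "fingers": 0}, {"delta_pos": [-0.23, -0.03, 0.93], "rot": [0, -0.0001, 0], "fingers": 0}, {"delta_pos": [-0.23, -0.02, 0.92], "rot": [-0.0001, 0.0, 0], "fingers": 0}, {"delta_pos": [-0.23, -0.03, 0.93], "rot": [-0.0001, 0, 0], "fingers": 0}, {"delta_pos": [-0.23, -0.03, 0.93], "rot": [-0.0001, 0, 0], "fingers": 0}, {"delta_pos": [-0.23, -0.03, 0.92], "rot": [-0.0001, -0.0001, 0], "fingers": 0}, {"delta_pos": [-0.24, -0.02, 0.93], "rot": [0, 0.0, 0], "fingers": 0}, {"delta_pos": [-0.23, -0.03, 0.93], "rot": [-0.0001, 0, 0], "fingers": 0}, {"delta_pos": [-0.23, -0.03, 0.92], "rot": [-0.0001, 0, 0], "fingers": 0}]
[0.52053618 0.11632421 0.05443448]
```

Request:
arm_command(
  rows=[
    {"delta_pos": [-0.23,-0.02,0.93],"fingers": 0.55,"rot": [0,0,0]},
    {"delta_pos": [-0.23,-0.02,0.93],"fingers": 0.55,"rot": [0,0,0]},
    {"delta_pos": [-0.23,-0.03,0.93],"fingers": 0.55,"rot": [0,0,0]},
    {"delta_pos": [-0.23,-0.02,0.93],"fingers": 0.55,"rot": [0,0,0]},
    {"delta_pos": [-0.23,-0.03,0.93],"fingers": 0.55,"rot": [0,0,0]},
    {"delta_pos": [-0.23,-0.02,0.93],"fingers": 0.55,"rot": [0,0,0]},
    {"delta_pos": [-0.23,-0.03,0.93],"fingers": 0.55,"rot": [0,0,0]},
    {"delta_pos": [-0.23,-0.02,0.93],"fingers": 0.55,"rot": [0,0,0]},
    {"delta_pos": [-0.23,-0.03,0.93],"fingers": 0.55,"rot": [0,0,0]},
    {"delta_pos": [-0.23,-0.02,0.93],"fingers": 0.55,"rot": [0,0,0]},
    {"delta_pos": [-0.23,-0.03,0.93],"fingers": 0.55,"rot": [0,0,0]},
    {"delta_pos": [-0.23,-0.02,0.93],"fingers": 0.55,"rot": [0,0,0]},
    {"delta_pos": [-0.23,-0.03,0.93],"fingers": 0.55,"rot": [0,0,0]},
    {"delta_pos": [-0.23,-0.02,0.93],"fingers": 0.55,"rot": [0,0,0]},
    {"delta_pos": [-0.23,-0.03,0.93],"fingers": 0.55,"rot": [0,0,0]},
  ],
)

```text
clock: 11.7
tcp_pos: [0.524, 0.1112, 0.1147]
orientation: [-0.124, 0.645, 0.744, 0.121]
wrist_force: [0.2, 0.7, -0.0]
finger_gap: 0.0384
```

```bash
python3 - <<'E'
from h import *
p,R,s=cur(); print(p,np.round(s["joint_pos"],3),np.round(s["tau"],1), R.as_matrix()[:,2],s["finger_gap"])
v=[]
for n in("side","top"):
    q,d=env.read_camera(n); cv2.imwrite(f"pics/{n}4.png",q); v.append(q)
print(proj("top",p),proj("side",p))
cv2.imwrite("pics/both4.png",np.hstack([cv2.resize(v[0][180:355,180:380],(400,350)),cv2.resize(v[1][150:325,130:330],(400,350))]))
e=rows(leg((p,R),(np.array([.5205,.1164,.0544]),tool(95,20,98)),3)); print(e[0])
E
```

```text
[0.5240049  0.11116963 0.11472465] [-0.134  0.332 -0.271  1.046  0.34   1.281] [ -0.1 -46.4  26.8   1.6   1.1  -0. ] [-0.02878531  0.34035016 -0.93985806] 0.03841397305174408
[[169.44812591 234.14594713]] [[270.06416007 274.28558806]]
[{"delta_pos": [-0.25, 0.04, 0.89], "rot": [-0.0007, -0.0002, -0.0001], "fingers": 0}, {"delta_pos": [-0.26, -0.06, 0.98], "rot": [0.0, 0.0001, 0.0002], "fingers": 0}, {"delta_pos": [-0.25, -0.07, 0.97], "rot": [0.0001, 0, 0.0001], "fingers": 0}]
[0.52048567 0.11643225 0.05444193]
```

View pics/both4.png

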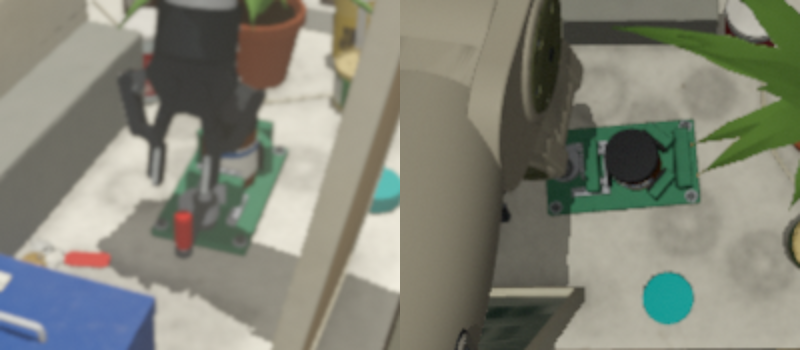

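The side crop shows the knob (183,213–252) centred below the two fingertips (155,180) and (207,200). I'll go down over it and close.

Request:
arm_command(
  rows=[
    {"delta_pos": [-0.25,0,0.9],"fingers": 0.55,"rot": [0,0,0]},
    {"delta_pos": [-0.25,-0.05,0.97],"fingers": 0.55,"rot": [0,0,0]},
    {"delta_pos": [-0.25,-0.05,0.97],"fingers": 0.55,"rot": [0,0,0]},
    {"delta_pos": [0,0,0],"fingers": 1,"rot": [0,0,0]},
    {"delta_pos": [0,0,0],"fingers": 1,"rot": [0,0,0]},
    {"delta_pos": [0,0,0],"fingers": 1,"rot": [0,0,0]},
    {"delta_pos": [0,0,0],"fingers": 1,"rot": [0,0,0]},
  ],
  squeeze=20,
)

```text
clock: 12.5
tcp_pos: [0.5216, 0.1163, 0.0566]
orientation: [-0.125, 0.645, 0.744, 0.12]
wrist_force: [-0.6, 1.1, -5.2]
finger_gap: 0.0163
```

```bash
cat > arc.py <<'E'
from h import *
p,R,s=cur(); print(p,np.round(s["joint_pos"],3),np.round(s["tau"],1),R.as_matrix()[:,2],s["finger_gap"],s["wrist_force"],s["ft_torque"])
g=p+R.apply([0,0,env.hold_point_z]); print("grasp",g)
piv=np.array([.532,.033]); d=g[:2]-piv; print("lever az",np.degrees(np.arctan2(d[1],d[0])),np.linalg.norm(d))
a0=np.degrees(np.arctan2(d[1],d[0])); a1=187.; n=15; way=[]
for i in range(1,n+1):
    a=a0+(a1-a0)*i/n; t=20*(1-i/n); S=tool(95,t,98+a-a0)
    k=np.r_[piv+.08*np.array([np.cos(np.radians(a)),np.sin(np.radians(a))]),g[2]]
    way.append((k-S.apply([0,0,env.hold_point_z]),S))
e=rows(way,f=1); print(e[0])
E
python3 arc.py
```

```text
[0.52161991 0.11626969 0.05660257] [-0.125  0.387 -0.352  0.91   0.341  1.291] [ -0.8 -49.   26.4   0.1   1.3  -0.1] [-0.03088855  0.34046392 -0.93975008] 0.01632257027272413 [-0.63321475  1.09663228 -5.24223041] [-0.47794549  0.57297135  0.08417654]
grasp [0.52219753 0.10990301 0.0741759 ]
lever az 97.26405843250231 0.07752523316023252
[{"delta_pos": [0.08, -0.42, 0.03], "rot": [0.0002, -0.0037, -0.0163], "fingers": 1}, {"delta_pos": [-0.03, -0.42, -0.03], "rot": [0.0008, -0.0036, -0.0166], "fingers": 1}, {"delta_pos": [-0.03, -0.42, -0.03], "rot": [0.0011, -0.0035, -0.0166], "fingers": 1}, {"delta_pos": [-0.04, -0.42, -0.05], "rot": [0.0015, -0.0034, -0.0166], "fingers": 1}, {"delta_pos": [-0.03, -0.42, -0.05], "rot": [0.0019, -0.0032, -0.0166], "fingers": 1}, {"delta_pos": [-0.03, -0.43, -0.06], "rot": [0.0022, -0.003, -0.0167], "fingers": 1}, {"delta_pos": [-0.02, -0.43, -0.05], "rot": [0.0024, -0.0028, -0.0166], "fingers": 1}, {"delta_pos": [-0.03, -0.42, -0.06], "rot": [0.0028, -0.0025, -0.0166], "fingers": 1}, {"delta_pos": [-0.03, -0.44, -0.06], "rot": [0.003, -0.0022, -0.0166], "fingers": 1}, {"delta_pos": [-0.03, -0.43, -0.05], "rot": [0.0032, -0.0018, -0.0166], "fingers": 1}, {"delta_pos": [-0.02, -0.43, -0.04], "rot": [0.0033, -0.0015, -0.0166], "fingers": 1}, {"delta_pos": [-0.03, -0.44, -0.04], "rot": [0.0036, -0.0012, -0.0167], "fingers": 1}, {"delta_pos": [-0.02, -0.43, -0.03], "rot": [0.0036, -0.0008, -0.0166], "fingers": 1}, {"delta_pos": [-0.02, -0.44, -0.02], "rot": [0.0037, -0.0004, -0.0166], "fingers": 1}, {"delta_pos": [-0.01, -0.44, 0], "rot": [0.0037, 0, -0.0166], "fingers": 1}]
[0.45251738 0.02325139 0.05537619]
```

Request:
arm_command(
  rows=[
    {"delta_pos": [0,-0.42,0],"rot": [0.0002,-0.0037,-0.0163],"fingers": 1},
    {"delta_pos": [-0.03,-0.42,-0.03],"rot": [0.0008,-0.0036,-0.0166],"fingers": 1},
    {"delta_pos": [-0.03,-0.42,-0.03],"rot": [0.0011,-0.0035,-0.0166],"fingers": 1},
    {"delta_pos": [-0.03,-0.42,-0.05],"rot": [0.0015,-0.0034,-0.0166],"fingers": 1},
    {"delta_pos": [-0.03,-0.42,-0.05],"rot": [0.0019,-0.0032,-0.0166],"fingers": 1},
    {"delta_pos": [-0.03,-0.43,-0.06],"rot": [0.0022,-0.003,-0.0166],"fingers": 1},
    {"delta_pos": [-0.02,-0.43,-0.05],"rot": [0.0024,-0.0028,-0.0166],"fingers": 1},
  ],
)

```text
clock: 13.2
tcp_pos: [0.4722, 0.0864, 0.0568]
orientation: [-0.037, 0.34, 0.936, 0.084]
wrist_force: [2.8, -2.9, 3.1]
finger_gap: 0.0165
```

```bash
sed -i 's/a0=np.degrees.*n=15; way=\[\]/a0=np.degrees(np.arctan2(d[1],d[0])); a1=188.; n=9; way=[]; t0=np.degrees(np.arccos(-R.as_matrix()[2,2])); x=R.as_matrix()[:2,0]; y0=np.degrees(np.arctan2(x[1],x[0])); print("tilt,yaw",t0,y0)/; s/t=20\*(1-i\/n); S=tool(95,t,98+a-a0)/t=t0*(1-i\/n); S=tool(95,t,98-97.3+a)/' arc.py; python3 arc.py
```

```text
[0.47223892 0.0864197  0.05675036] [-0.102  0.271 -0.485  0.847  0.181  0.593] [  1.7 -39.4  24.1  -0.6   2.2   0.4] [-0.01327265  0.18189159 -0.98322901] 0.01654136503801467 [ 2.7623094  -2.90235023  3.14845971] [-1.2131594   1.57664769 -0.46353619]
grasp [0.47248711 0.08301833 0.07513674]
lever az 139.9542191065187 0.07774070248346343
tilt,yaw 10.508139195019126 140.53100223241333
[{"delta_pos": [0.09, -0.38, -0.04], "rot": [0.0027, -0.0019, -0.0165], "fingers": 1}, {"delta_pos": [-0.02, -0.39, -0.04], "rot": [0.0026, -0.0019, -0.0148], "fingers": 1}, {"delta_pos": [-0.03, -0.39, -0.05], "rot": [0.0028, -0.0017, -0.0148], "fingers": 1}, {"delta_pos": [-0.02, -0.38, -0.04], "rot": [0.0029, -0.0014, -0.0149], "fingers": 1}, {"delta_pos": [-0.02, -0.39, -0.04], "rot": [0.003, -0.0011, -0.0148], "fingers": 1}, {"delta_pos": [-0.02, -0.39, -0.03], "rot": [0.0032, -0.0008, -0.0148], "fingers": 1}, {"delta_pos": [-0.01, -0.39, -0.02], "rot": [0.0032, -0.0006, -0.0149], "fingers": 1}, {"delta_pos": [-0.02, -0.39, -0.01], "rot": [0.0032, -0.0002, -0.0148], "fingers": 1}, {"delta_pos": [-0.01, -0.39, -0.01], "rot": [0.0032, 0.0, -0.0148], "fingers": 1}]
[0.45276357 0.02188465 0.05640051]
```

Request:
arm_command(
  rows=[
    {"delta_pos": [0.03,-0.4,-0.04],"rot": [0.0027,-0.0019,-0.0165],"fingers": 1},
    {"delta_pos": [-0.02,-0.4,-0.04],"rot": [0.0026,-0.0019,-0.0148],"fingers": 1},
    {"delta_pos": [-0.03,-0.4,-0.05],"rot": [0.0028,-0.0017,-0.0148],"fingers": 1},
    {"delta_pos": [-0.02,-0.39,-0.04],"rot": [0.0029,-0.0014,-0.0149],"fingers": 1},
    {"delta_pos": [-0.02,-0.39,-0.04],"rot": [0.003,-0.0011,-0.0148],"fingers": 1},
    {"delta_pos": [-0.02,-0.39,-0.03],"rot": [0.0032,-0.0008,-0.0148],"fingers": 1},
    {"delta_pos": [-0.01,-0.39,-0.02],"rot": [0.0032,-0.0006,-0.0149],"fingers": 1},
    {"delta_pos": [-0.02,-0.39,-0.01],"rot": [0.0032,-0.0002,-0.0148],"fingers": 1},
    {"delta_pos": [-0.01,-0.3,-0.01],"rot": [0.0032,0,-0.0148],"fingers": 1},
  ],
)

```text
clock: 14.1
tcp_pos: [0.4538, 0.0249, 0.0565]
orientation: [0.001, -0.077, 0.997, 0.004]
wrist_force: [1.7, 25.3, 4.5]
finger_gap: 0.016
```

```bash
python3 arc.py | head -5
```

```text
[0.45381458 0.02492193 0.05648811] [-0.128  0.217 -0.544  0.808  0.009 -0.281] [-11.  -35.7  24.7  -1.   -6.6   0.8] [ 0.00200526  0.00845186 -0.99996227] 0.01604550346741771 [ 1.68412465 25.30272696  4.53625082] [ 4.77660068 -0.17576712 -0.21054838]
grasp [0.45377708 0.02476388 0.0751874 ]
lever az -173.98944906757785 0.07865531285764686
tilt,yaw 0.4977050876657579 -171.21057006886423
TOO BIG 1 [-0.75 -2.62 -0.02] 38.12428895074635
```

Force is 25 N against the stop and the lever has turned about 89° from where it started, so it is fully over. I'll hold briefly, release and rise.

Request:
arm_command(
  rows=[
    {"delta_pos": [0,0,0],"rot": [0,0,0],"fingers": 1},
    {"delta_pos": [0,0,0],"rot": [0,0,0],"fingers": 1},
    {"delta_pos": [0,0,0],"rot": [0,0,0],"fingers": 0.5},
    {"delta_pos": [0,0,0],"rot": [0,0,0],"fingers": 0.5},
    {"delta_pos": [0,0,-0.7],"rot": [0,0,0],"fingers": 0.5},
    {"delta_pos": [0,0,-1],"rot": [0,0,0],"fingers": 0.5},
    {"delta_pos": [0,0,-1],"rot": [0,0,0],"fingers": 0},
    {"delta_pos": [0,0,-1],"rot": [0,0,0],"fingers": 0},
    {"delta_pos": [0,0,-1],"rot": [0,0,0],"fingers": 0},
    {"delta_pos": [0,0,-1],"rot": [0,0,0],"fingers": 0},
  ],
)

```text
clock: 15.1
tcp_pos: [0.4526, 0.0223, 0.17]
orientation: [-0.001, -0.074, 0.997, 0.001]
wrist_force: [-0.5, -0.3, -0.6]
finger_gap: 0.0852
```

```bash
python3 - <<'E'
from h import *
np.set_printoptions(precision=4,suppress=True)
p,R,s=cur(); print(p,np.round(s["joint_pos"],3),np.round(s["tau"],1),R.as_matrix()[:,2],s["finger_gap"],s["wrist_force"],env.hold_point_z)
q,D=env.read_camera("top"); a,d=env.read_camera("side"); cv2.imwrite("pics/top5.png",q)
P=np.array([np.r_[atd("top",(u,v),D[v,u]),u,v] for v in range(205,255) for u in range(220,275) if D[v,u]>0])
m=(P[:,2]>.094)&(P[:,2]<.112)&(P[:,0]<.58)&(P[:,0]>.5); print("cap",m.sum(),P[m].min(0),P[m].max(0),P[m].mean(0))
cv2.imwrite("pics/both5.png",np.hstack([cv2.resize(a[180:355,180:380],(400,350)),cv2.resize(q[150:325,130:330],(400,350))]))
E
```

```text
[0.4526 0.0223 0.17  ] [-0.13   0.11  -0.365  1.097  0.002 -0.278] [  0.1 -34.5  27.3  -0.7   0.    0. ] [-0.0013  0.0026 -1.    ] 0.08524672298094405 [-0.4713 -0.3059 -0.5849] -0.0187
cap 582 [  0.5098  -0.0827   0.0941 232.     215.    ] [  0.568   -0.0225   0.1052 259.     241.    ] [  0.5388  -0.0526   0.101  245.3454 227.756 ]
```

View pics/both5.png

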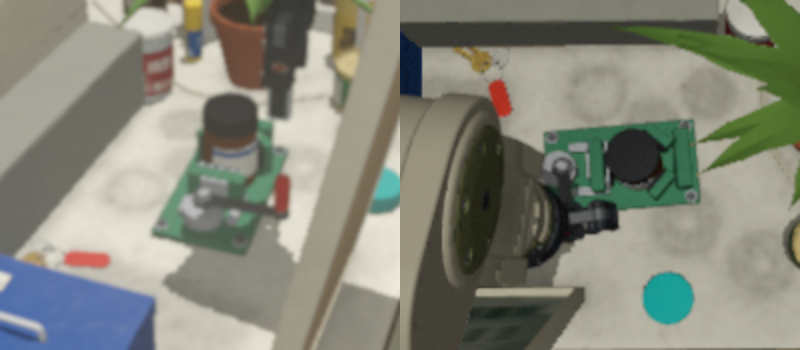

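The side crop shows the lever now lying across the clamp, with its knob at (283,193), so it is shut. The cap has shifted 1.6 mm along −y, as expected. Now over the cap.

```bash
python3 - <<'E'
from h import *
p,R,s=cur(); S=tool(0,0,188.5); A=(np.array([.5388,-.0526,.16]),S); B=(np.array([.5388,-.0526,.072]),S)
e=rows(leg((p,R),A,6)+leg(A,B,6)); print(e[0])
E
```

```text
[{"delta_pos": [-0.6, -0.72, 0.1], "rot": [0.0, 0.0001, 0], "fingers": 0}, {"delta_pos": [-0.6, -0.72, 0.1], "rot": [0.0001, 0.0001, 0], "fingers": 0}, {"delta_pos": [-0.61, -0.72, 0.09], "rot": [0.0, 0.0001, 0], "fingers": 0}, {"delta_pos": [-0.6, -0.72, 0.1], "rot": [0.0001, 0.0001, 0], "fingers": 0}, {"delta_pos": [-0.6, -0.72, 0.1], "rot": [0, 0.0001, 0], "fingers": 0}, {"delta_pos": [-0.6, -0.71, 0.1], "rot": [0.0, 0.0001, 0], "fingers": 0}, {"delta_pos": [0, 0, 0.73], "rot": [0.0, 0, 0], "fingers": 0}, {"delta_pos": [0, -0.01, 0.73], "rot": [0.0, 0, 0], "fingers": 0}, {"delta_pos": [0, 0.0, 0.74], "rot": [0.0, 0, 0], "fingers": 0}, {"delta_pos": [0, 0.0, 0.73], "rot": [0.0, 0, 0], "fingers": 0}, {"delta_pos": [0, 0.0, 0.73], "rot": [0.0, 0, 0], "fingers": 0}, {"delta_pos": [0, 0.0, 0.74], "rot": [0.0, 0, 0], "fingers": 0}]
[ 0.53874536 -0.05269409  0.07191254]
```

Request:
arm_command(
  rows=[
    {"delta_pos": [-0.6,-0.72,0.1],"rot": [0,0.0001,0],"fingers": 0},
    {"delta_pos": [-0.6,-0.72,0.1],"rot": [0,0.0001,0],"fingers": 0},
    {"delta_pos": [-0.6,-0.72,0.1],"rot": [0,0.0001,0],"fingers": 0},
    {"delta_pos": [-0.6,-0.72,0.1],"rot": [0,0.0001,0],"fingers": 0},
    {"delta_pos": [-0.6,-0.72,0.1],"rot": [0,0.0001,0],"fingers": 0},
    {"delta_pos": [-0.6,-0.71,0.1],"rot": [0,0.0001,0],"fingers": 0},
    {"delta_pos": [0,0,0],"rot": [0,0,0],"fingers": 0},
  ],
)

```text
clock: 15.9
tcp_pos: [0.5382, -0.0545, 0.1542]
orientation: [-0.004, -0.073, 0.997, 0.001]
wrist_force: [0.3, -0.4, 0.4]
finger_gap: 0.0854
```

```bash
python3 - <<'E'
from h import *
p,R,s=cur(); print(p,R.as_matrix()[:,2],s["wrist_force"],s["ft_torque"])
S=tool(0,0,188.5); rows(leg((p,R),(np.array([.5388,-.0526,.072]),S),6))
q,D=env.read_camera("side"); cv2.imwrite("pics/side6.png",cv2.resize(q[150:325,200:400],(600,525)))
E
```

```text
[ 0.5381943  -0.05445283  0.15418767] [-0.0071954   0.00224553 -0.99997159] [ 0.29783004 -0.43261833  0.36690237] [-0.0077923   0.01407008  0.01298343]
[{"delta_pos": [-0.01, 0.01, 0.68], "rot": [0.0001, -0.0002, -0.0001], "fingers": 0}, {"delta_pos": [-0.01, 0.02, 0.69], "rot": [0.0001, -0.0002, 0], "fingers": 0}, {"delta_pos": [-0.01, 0.01, 0.68], "rot": [0.0001, -0.0001, -0.0001], "fingers": 0}, {"delta_pos": [-0.01, 0.01, 0.69], "rot": [0.0, -0.0002, -0.0001], "fingers": 0}, {"delta_pos": [-0.01, 0.02, 0.68], "rot": [0.0001, -0.0002, 0], "fingers": 0}, {"delta_pos": [-0.01, 0.01, 0.69], "rot": [0.0001, -0.0002, -0.0001], "fingers": 0}]
```

View pics/side6.png

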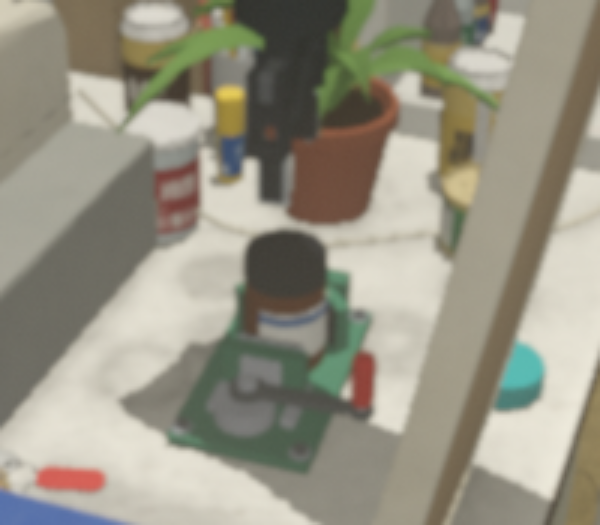

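The gripper hangs above the cap with the clamp shut (knob at (362,380) in the crop) and the cup and plant clear. Descend, correcting the small offset.

Request:
arm_command(
  rows=[
    {"delta_pos": [-0.01,0.01,0.68],"rot": [0.0001,-0.0002,0],"fingers": 0},
    {"delta_pos": [-0.01,0.02,0.69],"rot": [0.0001,-0.0002,0],"fingers": 0},
    {"delta_pos": [-0.01,0.01,0.68],"rot": [0.0001,-0.0002,0],"fingers": 0},
    {"delta_pos": [-0.01,0.01,0.69],"rot": [0,-0.0002,0],"fingers": 0},
    {"delta_pos": [-0.01,0.02,0.68],"rot": [0.0001,-0.0002,0],"fingers": 0},
    {"delta_pos": [-0.01,0.01,0.68],"rot": [0.0001,-0.0002,0],"fingers": 0},
    {"delta_pos": [0,0,0],"rot": [0,0,0],"fingers": 0},
  ],
)

```text
clock: 16.65
tcp_pos: [0.5347, -0.0494, 0.0718]
orientation: [-0.002, -0.074, 0.997, 0.001]
wrist_force: [0.7, -0.9, -0.4]
finger_gap: 0.0857
```

Request:
arm_command(
  rows=[
    {"delta_pos": [0,0,0],"rot": [0,0,0],"fingers": 1},
    {"delta_pos": [0,0,0],"rot": [0,0,0],"fingers": 1},
    {"delta_pos": [0,0,0],"rot": [0,0,0],"fingers": 1},
    {"delta_pos": [0,0,0],"rot": [0,0,0],"fingers": 1},
  ],
  squeeze=60,
)

```text
clock: 17.05
tcp_pos: [0.5377, -0.0523, 0.0756]
orientation: [0.001, -0.074, 0.997, -0.002]
wrist_force: [-1.3, -6.8, 3.1]
finger_gap: 0.0599
```

```bash
python3 - <<'E'
from h import *
p,R,s=cur(); print(p,R.as_matrix(),s["wrist_force"],s["ft_torque"],s["joint_pos"],s["finger_gap"])
E
```

```text
[ 0.53772924 -0.05228604  0.07560408] [[-0.98915062 -0.14686751  0.00331511]
 [-0.1468812   0.98914455 -0.00435541]
 [-0.00263946 -0.00479508 -0.99998502]] [-1.34784455 -6.78043414  3.09751349] [-1.32066517  0.29737443  0.07168369] [-0.24362689  0.34213338 -0.31284638  0.91154868 -0.00342711 -0.39104293] 0.059920169093932045
```

Request:
arm_command(
  rows=[
    {"delta_pos": [0,0,-0.01],"rot": [0,0,-0.015],"fingers": 1},
    {"delta_pos": [0,0,-0.01],"rot": [0,0,-0.02],"fingers": 1},
    {"delta_pos": [0,0,-0.01],"rot": [0,0,-0.02],"fingers": 1},
    {"delta_pos": [0,0,-0.01],"rot": [0,0,-0.02],"fingers": 1},
    {"delta_pos": [0,0,-0.01],"rot": [0,0,-0.02],"fingers": 1},
  ],
)

```text
clock: 17.55
tcp_pos: [0.5383, -0.0536, 0.0765]
orientation: [0.001, -0.365, 0.931, -0.004]
wrist_force: [0.3, -11.2, -0.4]
finger_gap: 0.0595
```

```bash
cat > st.py <<'E'
from h import *
p,R,s=cur(); x=R.as_matrix()[:2,0]; y=np.degrees(np.arctan2(x[1],x[0]))%360
print(np.round(p,4),"yaw",y,"turned rad",np.radians(y-188.45),"F",np.round(s["wrist_force"],1),"M",np.round(s["ft_torque"],2),"gap",s["finger_gap"],"j6",s["joint_pos"][5],"tau",np.round(s["tau"],1))
E
python3 st.py
```

```text
[ 0.5383 -0.0536  0.0765] yaw 222.82242318178535 turned rad 0.59991195641098 F [  0.3 -11.2  -0.4] M [-2.18 -0.12 -0.46] gap 0.05953664335786109 j6 -0.9920411690645169 tau [  6.2 -45.8  24.6   1.1   3.    0.9]
```

Request:
arm_command(
  rows=[
    {"delta_pos": [0.07,-0.07,-0.01],"rot": [0,0,-0.02],"fingers": 1},
    {"delta_pos": [0,0,-0.01],"rot": [0,0,-0.02],"fingers": 1},
    {"delta_pos": [0,0,-0.01],"rot": [0,0,-0.02],"fingers": 1},
    {"delta_pos": [0,0,-0.01],"rot": [0,0,-0.02],"fingers": 1},
    {"delta_pos": [0,0,-0.01],"rot": [0,0,-0.02],"fingers": 1},
  ],
)

```text
clock: 18.05
tcp_pos: [0.5392, -0.0545, 0.0774]
orientation: [0.001, -0.635, 0.772, -0.004]
wrist_force: [3.5, -6.9, -2.9]
finger_gap: 0.0601
```

```bash
python3 st.py
```

```text
[ 0.5392 -0.0545  0.0774] yaw 258.8682173654224 turned rad 1.2290297464116684 F [ 3.5 -6.9 -2.9] M [-1.39 -0.68 -0.45] gap 0.06006358348071457 j6 -1.6240202049999415 tau [  3.9 -46.9  24.2   2.1   1.7   0.9]
```

Request:
arm_command(
  rows=[
    {"delta_pos": [0,-0.03,-0.01],"rot": [0,0,-0.02],"fingers": 1},
    {"delta_pos": [0,0,-0.01],"rot": [0,0,-0.02],"fingers": 1},
    {"delta_pos": [0,0,-0.01],"rot": [0,0,-0.02],"fingers": 1},
    {"delta_pos": [0,0,-0.01],"rot": [0,0,-0.02],"fingers": 1},
    {"delta_pos": [0,0,-0.01],"rot": [0,0,-0.02],"fingers": 1},
  ],
)

```text
clock: 18.55
tcp_pos: [0.5403, -0.0544, 0.0784]
orientation: [-0.0, 0.843, -0.538, 0.004]
wrist_force: [4.8, -6.5, -4.5]
finger_gap: 0.0592
```

```bash
python3 st.py
```

```text
[ 0.5403 -0.0544  0.0784] yaw 294.8847755877466 turned rad 1.8576372726274615 F [ 4.8 -6.5 -4.5] M [-1.06 -0.98 -0.48] gap 0.05923453243531163 j6 -2.252317145959297 tau [  3.  -47.5  23.9   2.7   1.2   0.9]
```

Request:
arm_command(
  rows=[
    {"delta_pos": [0,0,-0.01],"rot": [0,0,-0.012],"fingers": 1},
    {"delta_pos": [0,0,-0.01],"rot": [0,0,-0.012],"fingers": 1},
  ],
)

```text
clock: 18.75
tcp_pos: [0.5405, -0.0542, 0.0787]
orientation: [-0.0, 0.881, -0.474, 0.004]
wrist_force: [5.8, -4.2, -5.2]
finger_gap: 0.0596
```

```bash
python3 st.py
```

```text
[ 0.5405 -0.0542  0.0787] yaw 303.4189268268151 turned rad 2.0065863106123603 F [ 5.8 -4.2 -5.2] M [-1.01 -1.16 -0.4 ] gap 0.05957891555867244 j6 -2.4011202628267982 tau [  2.7 -48.   24.    2.9   1.    0.4]
```

Request:
arm_command(
  rows=[
    {"delta_pos": [0,0,-0.05],"rot": [0,0,0],"fingers": 1},
    {"delta_pos": [0,0,-0.05],"rot": [0,0,0],"fingers": 1},
  ],
)

```text
clock: 18.95
tcp_pos: [0.5405, -0.0539, 0.0806]
orientation: [-0.001, 0.88, -0.475, 0.004]
wrist_force: [6.1, -4.1, -5.9]
finger_gap: 0.0596
```

```bash
python3 st.py
```

```text
[ 0.5405 -0.0539  0.0806] yaw 303.27907569474695 turned rad 2.0041454478951297 F [ 6.1 -4.1 -5.9] M [-0.83 -1.18 -0.23] gap 0.05960417995460936 j6 -2.3984187054798625 tau [  1.9 -48.   24.2   2.8   0.7  -0.2]
```

Request:
arm_command(
  rows=[
    {"delta_pos": [0,0,-0.15],"rot": [0,0,0],"fingers": 1},
    {"delta_pos": [0,0,-0.2],"rot": [0,0,0],"fingers": 1},
    {"delta_pos": [0,0,-0.2],"rot": [0,0,0],"fingers": 1},
  ],
)

```text
clock: 19.25
tcp_pos: [0.5376, -0.0522, 0.0912]
orientation: [-0.001, 0.88, -0.474, 0.001]
wrist_force: [0.0, -0.4, -0.7]
finger_gap: 0.0595
```

```bash
python3 st.py
```

```text
[ 0.5376 -0.0522  0.0912] yaw 303.3486003798704 turned rad 2.005358882561946 F [ 0.  -0.4 -0.7] M [-0.07 -0.02  0.05] gap 0.059513822844355094 j6 -2.3988572216351787 tau [ -0.2 -45.7  27.   -0.4  -0.   -0. ]
```

Request:
arm_command(
  rows=[
    {"delta_pos": [0,0,-0.25],"rot": [0,0,0],"fingers": 1},
    {"delta_pos": [0,0,-0.25],"rot": [0,0,0],"fingers": 1},
    {"delta_pos": [0,0,-0.25],"rot": [0,0,0],"fingers": 1},
    {"delta_pos": [0,0,0],"rot": [0,0,0],"fingers": 1},
    {"delta_pos": [0,0,0],"rot": [0,0,0],"fingers": 1},
  ],
)

```text
clock: 19.75
tcp_pos: [0.5374, -0.0521, 0.1055]
orientation: [-0.001, 0.88, -0.474, 0.001]
wrist_force: [0.0, 0.4, -0.5]
finger_gap: 0.0598
```

```bash
python3 st.py; python3 - <<'E'
from h import *
p,R,s=cur(); print("tool z",R.as_matrix()[:,2])
q,D=env.read_camera("side"); t,Dt=env.read_camera("top"); cv2.imwrite("pics/both7.png",np.hstack([cv2.resize(q[170:310,220:380],(400,350)),cv2.resize(t[150:290,170:330],(400,350))]))
P=np.array([np.r_[atd("top",(u,v),Dt[v,u]),u,v] for v in range(195,265) for u in range(210,285) if Dt[v,u]>0])
m=(P[:,2]>.122)&(P[:,2]<.143)&(np.hypot(P[:,0]-.539,P[:,1]+.053)<.04); print(m.sum(),P[m].min(0)[:3],P[m].max(0)[:3],np.median(P[m],0))
print("rim centre px side",proj("side",[.5388,-.0526,.098]),"cap low",proj("side",[.5388,-.0526,.111]))
E
```

```text
[ 0.5374 -0.0521  0.1055] yaw 303.3635845198031 turned rad 2.0056204051393514 F [ 0.   0.4 -0.5] M [-0.03  0.05 -0.01] gap 0.05979308163822371 j6 -2.3988556817180884 tau [  0.  -46.   27.6   0.    0.   -0. ]
tool z [ 1.69862287e-03  4.03214971e-04 -9.99998476e-01]
16 [ 0.50667929 -0.0798772   0.12250537] [ 0.53426719 -0.03946334  0.13370949] [ 5.08855429e-01 -4.57045664e-02  1.28020771e-01  2.41000000e+02
  2.40000000e+02]
rim centre px side [[294.91157407 234.20414565]] cap low [[294.97948235 229.11357447]]
```

View pics/both7.png

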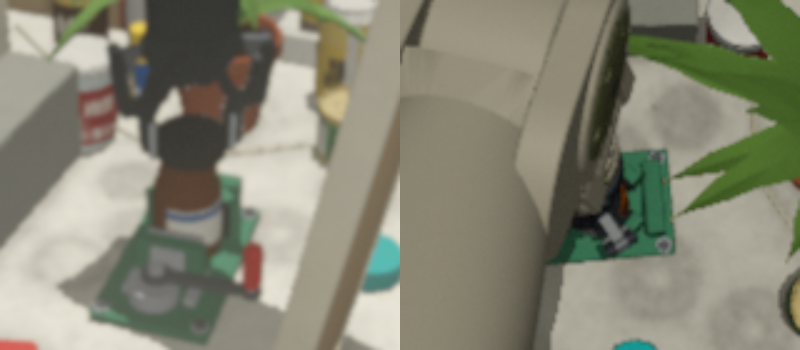

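The side crop shows the cap level in the fingers (about (190,145)) above the open neck, with the lever shut and the label unchanged. Its lower edge is about where I'd expect it for a height of 12 mm over the rim. Wrist load is 0.5 N, the cap's own weight, so it isn't touching the jar.

```bash
python3 -c "
from workcell import env
print(env.hand_in())"
```

```text
the job is handed in; nothing more can be done
None
```

The cap is off and held level above the open jar with the clamp shut. I handed the job in at about 20 s of the 45 s allowed; no verdict was reported.

**What I did:**
1. I lifted the arm over the kiosk that stood between it and the bench.
2. I gripped the red knob and swung the lever about 89° until it pressed against the stop with 25 N. The jar moved 1.6 mm along the clamp, as expected on clamping.
3. I gripped the cap at 60 N and turned it 2.0 rad anticlockwise, then lifted it straight up.

**Last checks:**
- **Cap off:** the upward pull rose by under 1 N in the first 2 mm of lift, then the wrist force fell to about 0.5 N. That is the cap's own weight, so it is free and not touching the jar.
- **Grip and level:** the finger gap is 59.8 mm on the 61 mm cap, and the tool is within 0.2° of vertical.
- **Position:** the tool is about 1.5 mm from the jar axis I measured. By the tool's rise, the cap's lower edge is about 12 mm above the rim.
- **Clamp and jar:** the side view shows the lever shut and the label unturned.
- **Bystanders:** I compared them by eye only, and they look undisturbed in that view.

**Unsure or failed:**
- **Thread release:** turning torque was still about 0.4 N m at 2.0 rad, so I judged release by the lift test, not by a drop in torque.
- **Top camera:** the arm hid the cap in the last picture, so its final centring comes from the tool pose rather than a direct measurement.

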